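# Pack the camcorder and latch the equipment case

## Task

Lay the camcorder on its base in the empty blue-floored bay of the black equipment case, setting it down rather than dropping it, and shut the lid. Then hook the steel loop of the draw latch over the brass keeper on the lid and press the red lever fully down, over centre, so that the case is drawn tight. Do not disturb the bottle, the tape roll or the mixer.

Things in the scene. Friction and masses are not known exactly. Their poses are not given: they have to be found in the camera images.
- case: Black equipment case, fixed, 200 mm along x, 315 along y (-160 to +155), 90 high. Origin on the table; z up. Lid hinged along x at the +y end. y -160 to -38 mm is a closed deck, top at z 90, carrying the latch; y -38 to 138 is an open well, wall tops at z 76. In the well x -92 to -30 mm is foam and batteries, filled to z 58 (not for use); the rest is the empty bay.
- bay (a point): Centre of the empty bay's blue floor, 10 mm above the table; axes as the case. The bay is 120 mm along x and 176 mm along y, 66 mm deep below the wall tops.
- camcorder_mid (a point): Centre of the black camcorder's box body, 26 mm above its underside (loose, 0.25 to 0.5 kg). Body 100 mm along its x, 50 wide along y, 48 high (54 with the low top rib); a lens of 42 mm diameter sticks out 30 mm more at +x (lens end 80 mm, rear end 50 mm from this point). z up. It may lie in the bay either way round, along the case's y.
- lid (a joint): Lid angle in rad: 0 shut, grows as it opens, 1.57 upright, stop at 2.05. A stiff hinge holds it at any angle against its weight; some 3 to 6 N at the free edge moves it.
- lid_hinge (a point): Middle of the lid's hinge line (case frame: x 0, y 150, z 83 mm). Axes turn with the lid; when shut they are the case's, and the lid runs from here to -y. Flat slab 14 mm thick (7 mm either side of this point), 196 mm wide along x, 185 mm from hinge to free edge. Its outer face is +z.
- lid_edge (a point): Middle of the lid's free edge, at mid-thickness, 185 mm from the hinge.
- keeper (a point): Foot of the brass keeper on the lid's outer face, 168 mm from the hinge line; axes as the lid. Post 30 mm wide along x, 6 thick (y -3 to +3), 18 high in all; its top 4 mm is a lip that overhangs to y +7 mm, towards the lid hinge. Hooked, the loop's crossbar lies on that side of the post, under the lip: its centre at y about +7, z 4 to 10 mm.
- lever (a joint): Red lever's angle in rad: 0 flat on the deck, pointing to the case's -y (latched); 1.57 upright; beyond, it leans towards the lid; stop at 2.1. Light friction holds it where left. With the loop hooked it works against a stiff spring from about 1.1 rad to dead centre (about 0.2 rad), up to about 4 N at the tip, past which the spring holds it down at 0.
- lever_hinge (a point): Middle of the lever's hinge line, along the case's x (case frame: 0, -85, 106 mm); axes as the case. The lever is a plate 34 mm wide, 8 thick, 70 long from here to its tip. The loop is pivoted on the lever 18 mm from this line: with the case's +y to the right and z up, the pivot lies at the angle (3.248 rad minus the lever angle) counter-clockwise from +y.
- lever_tip (a point): Tip of the lever, at mid-thickness, 70 mm from its hinge line.
- loop_bar (a point): Centre of the crossbar (along the case's x) of the steel loop, 8 mm wire, 62 mm wide, 86.5 mm from the loop's pivot on the lever, springy lengthwise (8 N/mm). Axes: y along the loop away from the pivot, z normal to it, towards the knob. Near upright it stays, else it falls. With the lever as at the start it lands on top of the keeper; with the lever beyond about 1.6 rad it can pass behind the lip.
- loop_knob (a point): Centre of the orange round bar (knob) fixed to the loop's crossbar: 36 mm long along the case's x, 16 mm diameter, 30 mm from the crossbar's centre along the loop's z, on a stem 12 mm wide. It can be pinched by its ends from above, and turns between the fingers as the loop swings. Pulling it towards the lid draws the lever over with it.
- bottle_mid (a point): Centre of an upright amber bottle with a white cap, 64 mm diameter, 160 mm tall, loose; leave it alone.
- tape_mid (a point): Centre of a dark roll of tape lying flat, 96 mm outer diameter, 48 mm high, loose; leave it alone.
- mixer_mid (a point): Centre of a flat dark audio mixer with coloured knobs, 100 mm along its x, 170 mm along its y, 35 mm high (47 mm with knobs), loose; leave it alone.
Not all that is in view belongs to the job. Leave any turquoise look-alike of the part that bears tape_mid alone.

How it is judged:
On the way, in this order (a step that is already met when the one before it is completed fails the run):
1. the camcorder lies on its base in the bay, released (x of camcorder_mid in the frame of bay between -0.055 and 0.055 m and y of camcorder_mid in the frame of bay between -0.075 and 0.075 m and z of camcorder_mid in the frame of bay between 0.015 and 0.036 m and angle between camcorder_mid's own z axis and vertical below 0.2 rad and contact force between camcorder and the fingers below 0.05 N and value of joint lid above 0.5 rad), for 0.2 s.
2. the lid is shut over the camcorder (x of camcorder_mid in the frame of bay between -0.055 and 0.055 m and y of camcorder_mid in the frame of bay between -0.075 and 0.075 m and z of camcorder_mid in the frame of bay between 0.015 and 0.036 m and angle between camcorder_mid's own z axis and vertical below 0.2 rad and value of joint lid below 0.04 rad), for 0.2 s.
3. the loop's crossbar lies behind the keeper, under its lip, with the lever still raised (value of joint lid below 0.04 rad and y of loop_bar in the frame of keeper between 0.004 and 0.03 m and z of loop_bar in the frame of keeper between -0.002 and 0.013 m and value of joint lever above 0.5 rad), for 0.1 s.
4. the lever is pressed down over centre with the loop still on the keeper (value of joint lid below 0.04 rad and y of loop_bar in the frame of keeper between 0.004 and 0.03 m and z of loop_bar in the frame of keeper between -0.002 and 0.013 m and value of joint lever below 0.1 rad), for 0.2 s.
At the end, for the whole second after the job is handed in: Camcorder on its base (within 0.2 rad) and at rest in the bay, lid shut (below 0.04 rad), crossbar 4 to 30 mm behind the keeper post's centre and under its lip, lever flat (below 0.1 rad); bottle, tape roll and mixer upright, within 30 mm of where they were (all of step 4 and x of camcorder_mid in the frame of bay between -0.055 and 0.055 m and y of camcorder_mid in the frame of bay between -0.075 and 0.075 m and z of camcorder_mid in the frame of bay between 0.015 and 0.036 m and angle between each of camcorder_mid, bottle_mid, tape_mid, mixer_mid's own z axis and vertical below 0.2 rad and linear speed of camcorder below 0.02 m/s and distance of each of bottle_mid, tape_mid, mixer_mid from where it was at the start of the episode below 0.03 m); the robot touches nothing.
It fails at once if a bystander (bottle, tape roll, mixer) is pushed more than 30 mm or tipped (distance of any of bottle_mid, tape_mid, mixer_mid from where it was at the start of the episode above 0.03 m or angle between any of bottle_mid, tape_mid, mixer_mid's own z axis and vertical above 0.3 rad).
It fails at once if the camcorder is dropped (falls free faster than 0.8 m/s, a drop of over 30 mm) (linear speed of camcorder above 0.8 m/s and contact force between camcorder and anything else below 0.05 N).
It also fails if it takes over 72 s, if anything falls off the work surface, if the arm or the gripper's body presses on something with over 40 N, if the wrist force passes 120 N, or if a joint passes its speed limit or range.

## Robot

A 6-joint arm with a two-finger parallel gripper is mounted at the origin on the work surface. World frame = base frame: x ahead of the robot, y to its left, z up, the work surface at z = 0. Lengths are in m, angles in rad, forces in N, time in s.
With the tool pointing down it reaches from about 0.25 to 0.725 m from the base axis. Payload 4 kg.
Tool frame: the origin (TCP) lies midway between the tips of the shut fingers; the grasp point (between the pads) lies 19 mm behind it; z points along the fingers, y is the direction in which the jaws open and shut (so a half turn about z gives the same grasp; the last joint's range is limited). The gripper opens to 85 mm and grips with 20 to 120 N. Pads are 22 mm wide; open, the fingers measure 114 mm over their backs; the gripper's body (76 mm by 85 mm) begins 54 mm behind the grasp point. The pads swing forward as they close: fully open they stand 13 mm farther back than shut.
Start: joints at [1.211, 0.241, 0.005, 1.335, 0, 1.571], TCP at [0.176, 0.468, 0.231] pointing down, gripper open.
Joint ranges: [-2.72, 2.72], [-1.05, 1.87], [-1.09, 1.28], [-1.99, 2.15], [-1.42, 1.44], [-3.14, 3.14]. Speed limits (rad/s): [2.79, 2.79, 3.14, 3.14, 3.14, 3.14].

## Interface

Orientations are given as a unit quaternion [x, y, z, w].
In Python, from workcell import monitor, cams, order gives the robot as it stands.
- The arm moves only by the tool send_rows, never from a script. Its argument "moves" is a list of rows, each a list of 4 numbers: the shift along the tool's x, y, z as a fraction of full scale, then the turn about the tool's z as a fraction of full scale. A call has 1 to 20 rows; each row shifts and turns the commanded pose from where the row before left it, along the tool's axes as they then stand; what a row does not reach is not made up. Full scale, the value 1, is 100 cm for a shift and 0.1 rad for a turn. A row lasts 1/10 s, in which the tool goes at most 50 mm and 8.59 degrees, less where a joint would pass 70% of its speed; a pose out of reach is approached as far as the arm can. A call with a number of a shift or a turn outside -1 to 1 is refused whole. A call with a gripper value outside its range is refused whole. "claw" is the gripper's target within -1 to 1 (fully open at 1, half-way at 0, shut at -1), set as the call begins (left out, the last holds). The fingers move at their own pace and stop on an object; the grip force is fixed at half the most. Time passes only in rows, so rows that do not move let the fingers close. It gives the time, the measured TCP pose, the force and the opening at its end, in the units of the state.
- monitor.get_obs(): the state, without advancing time (a new reading comes with each control period).
- cams.camera(name): name is "side" or "top"; returns (picture, depth): 384x512x3 uint8, blue, green, red; 384x512 float32, m along the optical axis (not along the pixel's ray), 0 where there is no reading.
- cams.camera_info(name): a dict with "intrinsics" (3x3 intrinsics, pixels), "T" (4x4, takes a point from camera to world coordinates). Camera axes: x right, y up, looking along -z (the intrinsics and any distortion apply to the point x, -y, -z); pixel columns grow to the right and rows downward; lengths in m; the calibration is good to about 2 mm. A picture is of the moment at which its call begins. camera_info takes no time and is no camera call.
- order.job_done(): hands the job in, once; it reports no verdict.
The state is a dict: "clock": time; "joint_pos": joint angles; "joint_vel": joint speeds; "tau": joint torques, N m; "eef_pos": TCP position; "tool_rot": TCP orientation; "ft_force": force on the tool from outside, world axes, zero at the start; "ft_torque": the same for the moment, N m; "grip_width": finger opening in m.
Only numpy, scipy, OpenCV 4.12 (cv2) and the standard library are available. Lean on these libraries where they do the work, as an engineer would, in place of code of your own. Each camera call takes 0.05 s, during which the arm holds its last target.

## Working session

There is one attempt and no reset: what is moved stays moved. The work goes in short steps, Python scripts to look and compute and a tool call to move; the robot and the scene stay as the last step left them, time stands still between calls to the robot, and variables do not carry over. Pictures are saved under pics/ and viewed, and the job is handed in when it is done.

Besides the shell and the picture viewer there is one more tool, called after "Call:" in YAML: its name, and indented under it one key for each argument. send_rows: Moves the arm, as the interface text tells. Its arguments: {"type":"object","properties":{"moves":{"type":"array","items":{"type":"array","items":{"type":"number","minimum":-1,"maximum":1}}},"claw":{"type":"number"}},"required":["moves"]}

```bash
mkdir -p pics; ls; cat > h.py <<'E'
import numpy as np, cv2
from workcell import monitor, cams, order
def snap(name,tag):
    im,d=cams.camera(name); cv2.imwrite(f'pics/{tag}.png',im); np.save(f'/tmp/{tag}.npy',d); return im,d
def p2w(name,u,v,d):
    I=cams.camera_info(name);K=np.array(I['intrinsics']);T=np.array(I['T'])
    z=d; x=(u-K[0,2])/K[0,0]*z; y=(v-K[1,2])/K[1,1]*z
    return (T@np.array([x,-y,-z,1]))[:3]
def w2p(name,p):
    I=cams.camera_info(name);K=np.array(I['intrinsics']);T=np.array(I['T'])
    c=np.linalg.inv(T)@np.append(p,1); q=K@np.array([c[0],-c[1],-c[2]]); return q[:2]/q[2]
def cloud(name,d):
    I=cams.camera_info(name);K=np.array(I['intrinsics']);T=np.array(I['T'])
    v,u=np.mgrid[:d.shape[0],:d.shape[1]]
    P=np.stack([(u-K[0,2])/K[0,0]*d,-(v-K[1,2])/K[1,1]*d,-d,np.ones_like(d)],-1)@T.T
    P=P[...,:3].copy(); P[d==0]=np.nan; return P
E
python3 - <<'E'
from h import *
print(monitor.get_obs())
for n in('side','top'):
    print(cams.camera_info(n)); im,d=snap(n,n+'0')
    cv2.imwrite(f'pics/{n}0.png',im)
E
```

```text
pics
{'clock': 0.0, 'joint_pos': array([ 1.21094063e+00,  2.41435879e-01,  3.69189153e-03,  1.33520686e+00,
       -1.79133293e-05,  1.57078903e+00]), 'joint_vel': array([-4.33952315e-05,  1.10439204e-03,  1.26031538e-03,  5.27136534e-04,
       -4.86848602e-04,  9.38547771e-04]), 'tau': array([ 6.68628072e-04, -3.72314751e+01,  2.52409691e+01,  1.70680799e-02,
        9.07633307e-06,  1.19352837e-06]), 'eef_pos': array([0.17584533, 0.46736234, 0.2303892 ]), 'tool_rot': array([ 1.78954884e-01,  9.83856691e-01, -1.06147108e-03, -1.83976641e-04]), 'ft_force': array([ 0.50933541, -0.07341067, -0.30613749]), 'ft_torque': array([0.01341004, 0.02153011, 0.00493346]), 'grip_width': 0.08544143478034819}
{'intrinsics': array([[350.30488369,   0.        , 254.640647  ],
       [  0.        , 350.30488369, 189.56217296],
       [  0.        ,   0.        ,   1.        ]]), 'T': array([[-0.95790591,  0.14273003, -0.24908715,  0.32334085],
       [-0.28691915, -0.50522633,  0.81389419,  0.627151  ],
       [-0.00967825,  0.85110193,  0.52491127,  0.55518517],
       [ 0.        ,  0.        ,  0.        ,  1.        ]])}
{'intrinsics': array([[358.79988791,   0.        , 253.6882803 ],
       [  0.        , 358.79988791, 191.66548853],
       [  0.        ,   0.        ,   1.        ]]), 'T': array([[-0.01591719,  0.9912326 , -0.13116623,  0.41158372],
       [-0.99965236, -0.01301844,  0.02292783, -0.08950592],
       [ 0.02101924,  0.13148558,  0.99109522,  1.21129254],
       [ 0.        ,  0.        ,  0.        ,  1.        ]])}
```

View pics/side0.png

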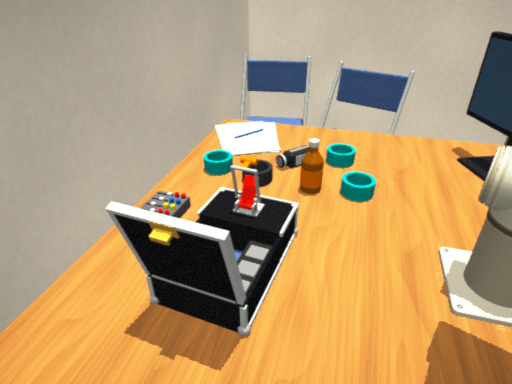

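View pics/top0.png

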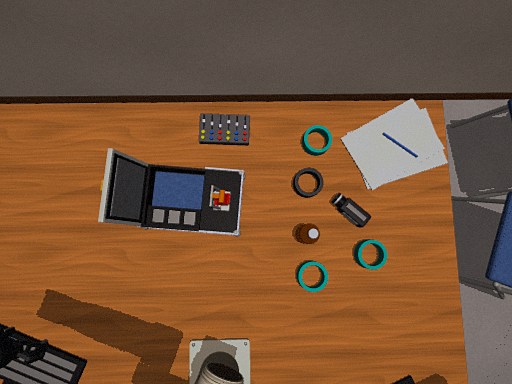

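The top view shows the case at (172,192) with the lid open to the left. The camcorder is at (350,210) with its lens up-left, the bottle at (307,233), the dark tape roll at (308,182) and the mixer at (225,129). The turquoise rings at (317,140), (371,254) and (312,276) are decoys.

Only the black box at (350,210) could be the camcorder. The round dark roll (308,182), the pen and paper (395,145) and the mixer (225,129) don't match the description. I'll check it in a close crop.

```bash
python3 - <<'E'
from h import *
im=cv2.imread('pics/top0.png'); d=np.load('/tmp/top0.npy')
a=cv2.resize(im[165:245,280:390],None,fx=7,fy=7,interpolation=cv2.INTER_CUBIC); cv2.imwrite('pics/c1.png',a)
b=cv2.resize(im[140:245,95:250],None,fx=5,fy=5,interpolation=cv2.INTER_CUBIC); cv2.imwrite('pics/c2.png',b)
P=cloud('top',d)
print('scene z table',np.nanmedian(P[250:300,200:280,2]), P[235,95],P[300,270])
# camcorder points
s=P[185:235,322:380]; z=s[...,2]; m=(z>0.03)&(z<0.09)
Q=s[m]; print(len(Q), Q.min(0),Q.max(0))
m2=(z>0.042)&(z<.07); r=cv2.minAreaRect(s[m2][:,:2].astype(np.float32)*1000); print(r, np.percentile(s[m2][:,2],[5,50,95]))
# case deck
for (u,v) in [(307,233),(308,182),(225,129)]: print(P[v,u])
E
```

```text
scene z table -0.0007288385707568956 [ 0.43365547  0.41280495 -0.00193409] [ 0.2131816  -0.16522976  0.00118118]
599 [ 0.4483839  -0.49577727  0.03048542] [ 0.58475176 -0.34149963  0.05858738]
((523.6753540039062, -413.1517333984375), (187.88113403320312, 50.328128814697266), 49.33039093017578) [0.04298992 0.04718987 0.05475825]
[ 0.42731758 -0.27255118  0.13094175]
[ 0.60339608 -0.30493083 -0.00326933]
[ 0.78223777 -0.02312062  0.03488283]
```

View pics/c1.png

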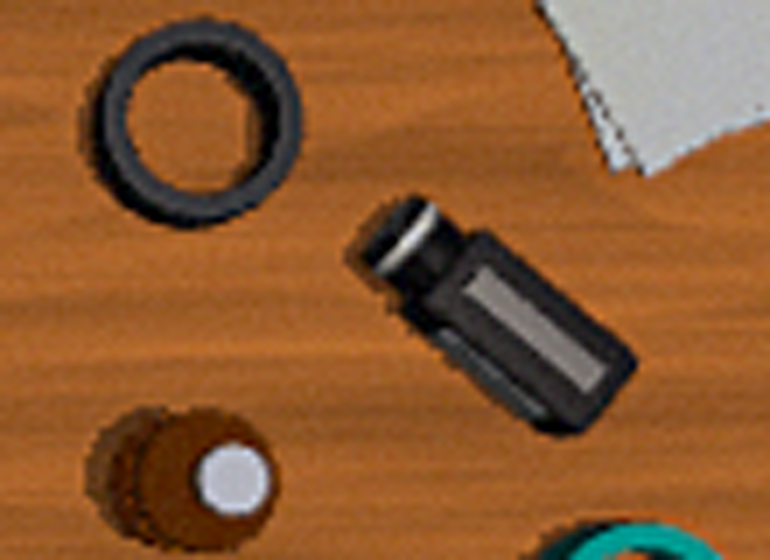

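View pics/c2.png

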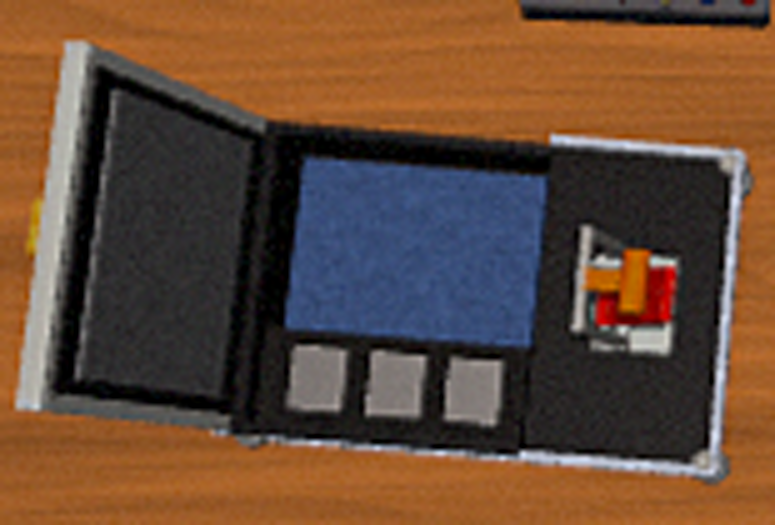

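```bash
python3 - <<'E'
from h import *
d=np.load('/tmp/top0.npy'); P=cloud('top',d)
def rect(m):
    m=cv2.morphologyEx(m.astype(np.uint8),cv2.MORPH_OPEN,np.ones((3,3)))
    n,l,st,_=cv2.connectedComponentsWithStats(m); k=1+np.argmax(st[1:,4]); return l==k
z=P[...,2]; roi=np.zeros(z.shape,bool)
r=roi.copy(); r[180:235,318:380]=1
m=rect(r&(z>.022)&(z<.07)); Q=P[m][:,:2]; c=Q.mean(0); w,V=np.linalg.eigh(np.cov((Q-c).T)); ax=V[:,1]; ax*=np.sign(ax[1])
print('cam c',c,'axis',ax,np.degrees(np.arctan2(ax[1],ax[0])))
s=(Q-c)@ax; t=(Q-c)@np.array([-ax[1],ax[0]]); print('s',np.percentile(s,[0,1,5,95,99,100]),'t',np.percentile(t,[0,1,5,95,99,100]))
for lo in np.arange(-.08,.09,.01):
    k=(s>lo)&(s<lo+.01)
    if k.sum()>3: print(round(lo,3),k.sum(),t[k].min().round(4),t[k].max().round(4),np.median(P[m][k][:,2]).round(4))
# deck
r=roi.copy(); r[155:245,195:250]=1
m=rect(r&(abs(z-.09)<.012)); Q=P[m]; print('deck z',np.median(Q[:,2]),cv2.minAreaRect((Q[:,:2]*1000).astype(np.float32)))
# bay floor
im=cv2.imread('pics/top0.png').astype(int); b=rect((im[...,0]>im[...,2]+30)&(np.arange(512)<250)[None]&(np.arange(384)>140)[:,None])
Q=P[b]; print('bay',b.sum(),np.median(Q[:,2]),cv2.minAreaRect((Q[:,:2]*1000).astype(np.float32)))
# lid
r=roi.copy(); r[140:235,95:150]=1
m=r&(z>.1); Q=P[m]; print('lid',Q.min(0),Q.max(0))
for (u,v) in [(103,190),(112,155),(102,220),(99,185),(137,160),(135,222),(125,190),(145,192)]: print(u,v,P[v,u].round(4))
for (u,v) in [(222,196),(216,196),(212,190),(227,200),(307,168),(308,198),(296,182),(321,182)]: print(u,v,P[v,u].round(4))
E
```

```text
cam c [ 0.50204249 -0.43476657] axis [0.65830953 0.75274735] 48.82892519003764
s [-0.06355016 -0.06129217 -0.05638195  0.06003664  0.06622461  0.06685558] t [-0.02884111 -0.02725973 -0.02385031  0.02135409  0.02221356  0.0227601 ]
-0.07 14 -0.024 0.0187 0.0453
-0.06 46 -0.0282 0.0219 0.0462
-0.05 53 -0.0277 0.0221 0.048
-0.04 49 -0.0265 0.0226 0.0478
-0.03 52 -0.0277 0.0223 0.0476
-0.02 51 -0.0273 0.0228 0.0475
-0.01 47 -0.0286 0.0221 0.0474
-0.0 52 -0.0275 0.0224 0.0471
0.01 49 -0.0266 0.0223 0.0476
0.02 52 -0.0288 0.0216 0.0469
0.03 46 -0.0235 0.0195 0.0446
0.04 37 -0.0223 0.0173 0.0433
0.05 40 -0.0213 0.0179 0.0425
0.06 32 -0.0232 0.0167 0.0401
deck z 0.08946194772765548 ((533.5890502929688, -12.400993347167969), (123.32484436035156, 207.99392700195312), 84.54583740234375)
bay 1695 nan ((577.8718872070312, 132.29202270507812), (175.84994506835938, 119.19268798828125), 84.45034790039062)
lid [0.45981045 0.22338682 0.10018102] [0.66165513 0.30380789 0.26780991]
103 190 [0.5468 0.2872 0.2626]
112 155 [0.642  0.2681 0.2596]
102 220 [0.4675 0.2866 0.263 ]
99 185 [ 0.6019  0.4065 -0.0022]
137 160 [0.6534 0.2357 0.1458]
135 222 [0.4689 0.2469 0.1119]
125 190 [0.5567 0.2548 0.1873]
145 192 [0.5657 0.2298 0.0731]
222 196 [ 0.5321 -0.024   0.2175]
216 196 [ 0.533  -0.0069  0.2118]
212 190 [0.5507 0.0047 0.2073]
227 200 [ 0.5269 -0.035   0.1612]
307 168 [ 0.6421 -0.2941  0.0485]
308 198 [ 0.5481 -0.303  -0.0033]
296 182 [ 0.5954 -0.2559  0.0504]
321 182 [ 0.5947 -0.3387  0.0484]
```

```bash
python3 - <<'E'
from h import *
im=cv2.imread('pics/side0.png'); cv2.imwrite('pics/c3.png',cv2.resize(im[145:330,105:305],None,fx=3.2,fy=3.2,interpolation=cv2.INTER_CUBIC))
E
```

```text
(no output)
```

View pics/c3.png

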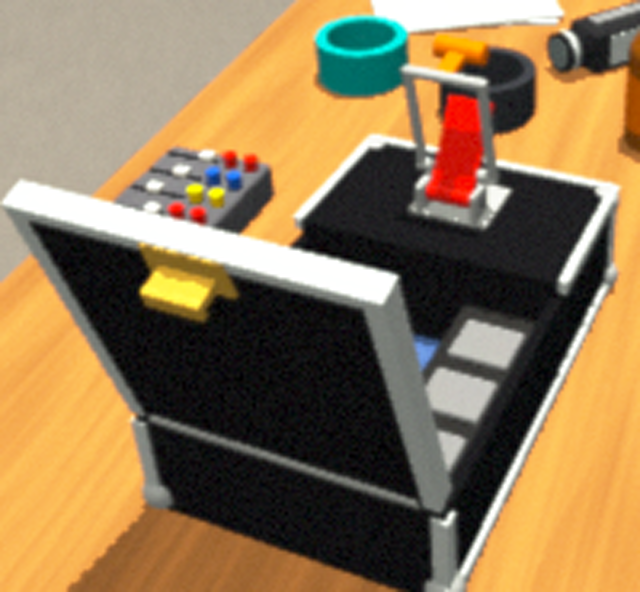

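The crop confirms the camcorder: black box, lens towards the upper-left and grey top rib. The case is at (0.543, 0.086) m with yaw about -5.5°, and the camcorder's mid point is at (0.495, -0.447) with its axis at 48.8°. I'll travel over to it and turn the tool.

Call:
send_rows:
  moves:
    - [-0.0311,-0.0369,-0.001,0]
    - [-0.0311,-0.0369,-0.001,0]
    - [-0.0311,-0.0369,-0.001,0]
    - [-0.0311,-0.0369,-0.001,0]
    - [-0.0311,-0.0369,-0.001,0]
    - [-0.0311,-0.0369,-0.001,0]
    - [-0.0311,-0.0369,-0.001,0]
    - [-0.0311,-0.0369,-0.001,0]
    - [-0.0311,-0.0369,-0.001,0]
    - [-0.0311,-0.0369,-0.001,0]
    - [-0.0311,-0.0369,-0.001,0]
    - [-0.0311,-0.0369,-0.001,0]
    - [-0.0311,-0.0369,-0.001,0]
    - [-0.0311,-0.0369,-0.001,0]
    - [-0.0311,-0.0369,-0.001,0]
    - [-0.0311,-0.0369,-0.001,0]
    - [-0.0311,-0.0369,-0.001,0]
    - [-0.0311,-0.0369,-0.001,0]
    - [-0.0311,-0.0369,-0.001,0]
    - [-0.0311,-0.0369,-0.001,0]
  claw: 1

```text
clock: 2.1
eef_pos: [0.4985, -0.4435, 0.2506]
tool_rot: [0.179, 0.984, 0.0, -0.0]
ft_force: [1.3, -1.0, 0.8]
grip_width: 0.0854
```

Call:
send_rows:
  moves:
    - [0,0,0,1]
    - [0,0,0,1]
    - [0,0,0,1]
    - [0,0,0,1]
    - [0,0,0,1]
    - [0,0,0,1]
    - [0,0,0,1]
    - [0,0,0,1]
    - [0,0,0,1]
    - [0,0,0,1]
    - [0,0,0,1]
    - [0,0,0,1]
    - [0,0,0,1]
    - [0,0,0,1]
    - [0,0,0,1]
    - [0,0,0,1]
    - [0,0,0,1]
    - [0,0,0,1]
    - [0,0,0,1]
    - [0,0,0,0.3]

```text
clock: 4.1
eef_pos: [0.4981, -0.4416, 0.2505]
tool_rot: [0.911, 0.412, -0.0, -0.001]
ft_force: [-0.3, -0.6, 0.5]
grip_width: 0.0852
```

```bash
cat >> h.py <<'E'
from scipy.spatial.transform import Rotation as R
def to(target, yang=None):
    o=monitor.get_obs(); M=R.from_quat(o['tool_rot']).as_matrix(); ya=np.degrees(np.arctan2(M[1,1],M[0,1]))
    d=M.T@(np.array(target)-o['eef_pos'])
    print('t',round(o['clock'],2),'pos',o['eef_pos'].round(4),'yang',ya.round(2),'F',np.round(o['ft_force'],1),'w',round(o['grip_width'],4),'j',np.round(o['joint_pos'],2),'tilt',M[:,2].round(3))
    print('tool shift',d.round(4), 'turn(rows)',None if yang is None else round(np.radians(ya-yang)/.1,2))
    return d
CO=np.array([.543,.086,0]);CY=np.radians(-5.5);CR=np.array([[np.cos(CY),-np.sin(CY),0],[np.sin(CY),np.cos(CY),0],[0,0,1]])
def case(p): return CO+CR@np.array(p)
def incase(P): return (np.asarray(P)-CO)@CR
E
python3 - <<'E'
from h import *
to([.4983,-.4428,.015],-41.2); im,d=snap('side','side1'); cv2.imwrite('pics/side1c.png',cv2.resize(im[60:260,180:512],None,fx=2.4,fy=2.4))
E
```

```text
t 4.1 pos [ 0.4981 -0.4416  0.2505] yang -41.28 F [-0.3 -0.6  0.5] w 0.0852 j [-0.73  0.59  0.58  1.56 -0.    1.57] tilt [-0.001  0.001 -1.   ]
tool shift [-0.0008  0.0013  0.2355] turn(rows) -0.01
```

View pics/side1c.png

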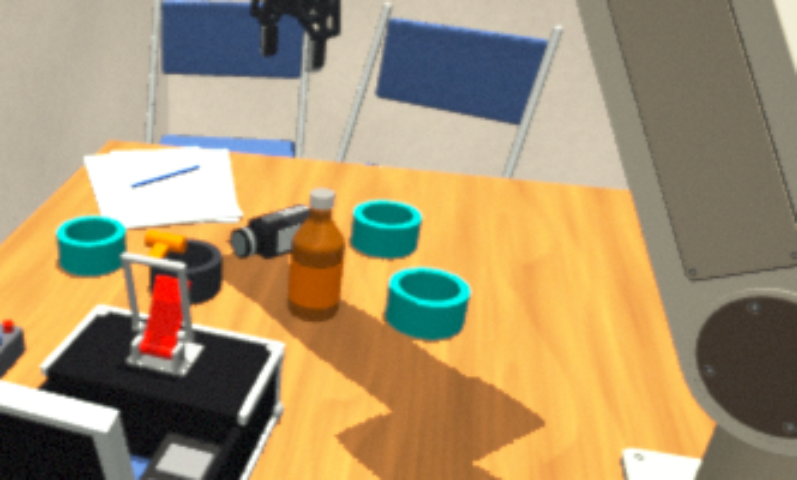

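The arm stays high and clear of the bottle, with the gripper above the camcorder at crop (290,40). Next I descend.

Call:
send_rows:
  moves:
    - [0,0.001,0.03,0]
    - [-0.001,0,0.03,0]
    - [0,0,0.03,0]
    - [0,0,0.03,0]
    - [0,0,0.03,0]
    - [0,0,0,0]
    - [0,0,0,0]

```text
clock: 4.85
eef_pos: [0.4982, -0.4429, 0.101]
tool_rot: [0.91, 0.414, -0.0, -0.001]
ft_force: [-0.3, -0.6, 0.3]
grip_width: 0.0854
```

```bash
python3 - <<'E'
from h import *
to([.4983,-.4428,.015],-41.2); im,d=snap('side','side2'); cv2.imwrite('pics/side2c.png',cv2.resize(im[60:200,200:400],None,fx=4,fy=4))
im,d=snap('top','top2'); cv2.imwrite('pics/top2c.png',cv2.resize(im[140:280,270:410],None,fx=4,fy=4))
E
```

```text
t 4.85 pos [ 0.4982 -0.4429  0.101 ] yang -41.15 F [-0.3 -0.6  0.3] w 0.0854 j [-0.73  0.65  0.29  1.22 -0.    1.56] tilt [-0.001  0.001 -1.   ]
tool shift [0.0002 0.0002 0.086 ] turn(rows) 0.01
```

View pics/side2c.png

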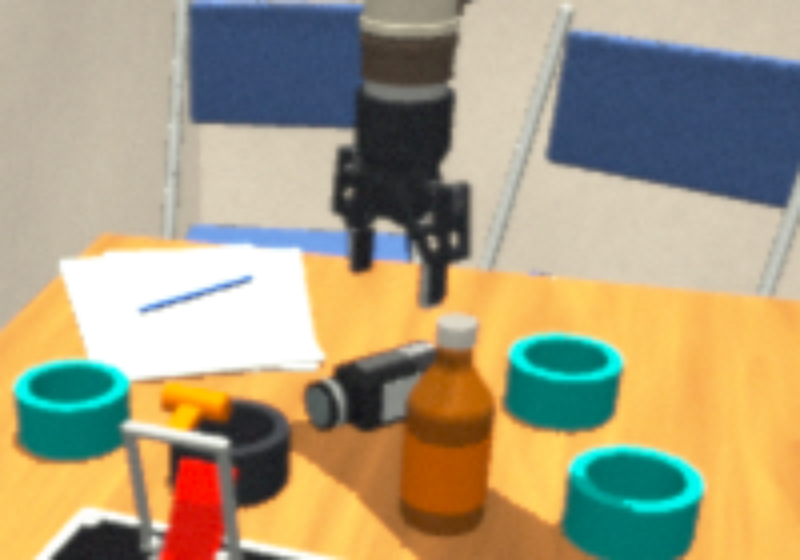

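View pics/top2c.png

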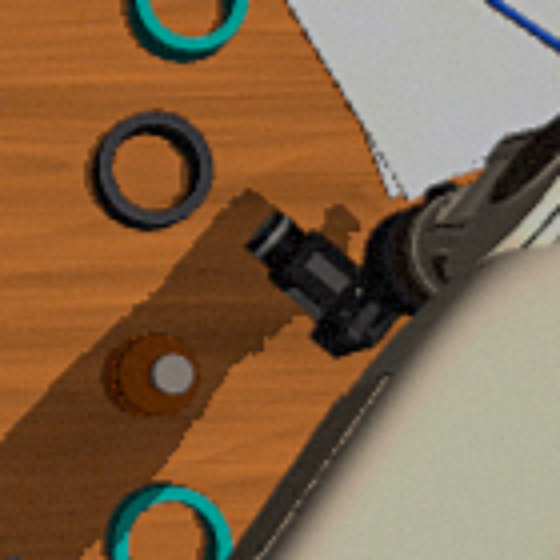

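The jaws straddle the body in the top crop (330,290). I'll descend the last 88 mm and close.

Call:
send_rows:
  moves:
    - [0,0,0.02,0]
    - [0,0,0.02,0]
    - [0,0,0.02,0]
    - [0,0,0.018,0]
    - [0,0,0.01,0]
    - [0,0,0,0]
    - [0,0,0,0]

```text
clock: 5.65
eef_pos: [0.4993, -0.4439, 0.0148]
tool_rot: [0.911, 0.413, 0.0, 0.001]
ft_force: [-0.4, -0.5, 0.1]
grip_width: 0.0854
```

Call:
send_rows:
  moves:
    - [0,0,0,0]
    - [0,0,0,0]
    - [0,0,0,0]
    - [0,0,0,0]
    - [0,0,0,0]
    - [0,0,0,0]
    - [0,0,0,0]
    - [0,0,0,0]
    - [0,0,0,0]
    - [0,0,0,0]
  claw: -1

```text
clock: 6.65
eef_pos: [0.4993, -0.4439, 0.0147]
tool_rot: [0.911, 0.413, 0.001, 0.001]
ft_force: [0.6, -0.5, 5.8]
grip_width: 0.0492
```

Call:
send_rows:
  moves:
    - [0,0,-0.005,0]
    - [0,0,-0.01,0]
    - [0,0,-0.02,0]
    - [0,0,-0.03,0]
    - [0,0,-0.03,0]
    - [0,0,-0.03,0]
    - [0,0,-0.03,0]
    - [0,0,-0.03,0]
    - [0,0,-0.03,0]
    - [0,0,-0.03,0]
    - [0,0,-0.03,0]
    - [0,0,-0.01,0]
    - [0,0,0,0]
    - [0,0,0,0]

```text
clock: 8.05
eef_pos: [0.4981, -0.4429, 0.2973]
tool_rot: [0.911, 0.413, -0.0, -0.001]
ft_force: [0.2, -0.5, -3.8]
grip_width: 0.0495
```

```bash
python3 - <<'E'
from h import *
t=case([.03,.040,.30]);print(t); to(t,-5.5)
im,d=snap('side','side3'); cv2.imwrite('pics/side3c.png',cv2.resize(im[0:200,180:400],None,fx=3,fy=3))
E
```

```text
[0.57669572 0.12294048 0.3       ]
t 8.05 pos [ 0.4981 -0.4429  0.2973] yang -41.2 F [ 0.2 -0.5 -3.8] w 0.0495 j [-0.73  0.6   0.72  1.69 -0.    1.56] tilt [-0.001  0.001 -1.   ]
tool shift [ 0.4775 -0.3136 -0.0021] turn(rows) -6.23
```

View pics/side3c.png

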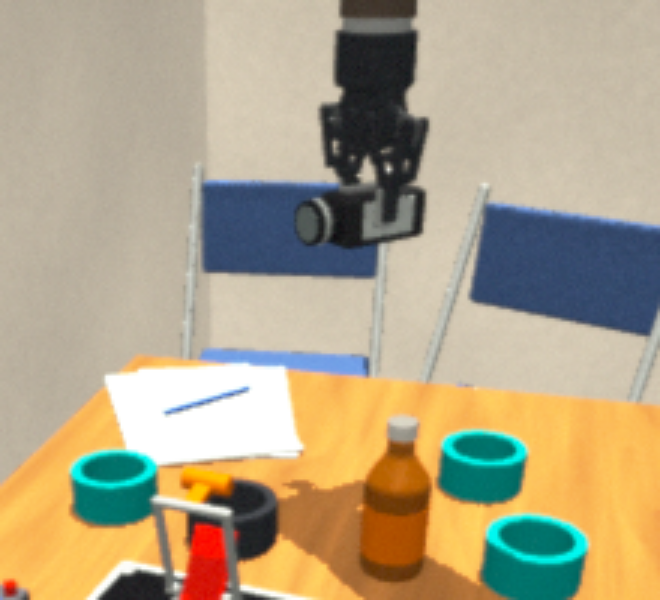

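The camcorder hangs level in the grip. I'll carry it over the bay, then turn.

Call:
send_rows:
  moves:
    - [0.0298,-0.0196,0,0]
    - [0.0298,-0.0196,0,0]
    - [0.0298,-0.0196,0,0]
    - [0.0298,-0.0196,0,0]
    - [0.0298,-0.0196,0,0]
    - [0.0298,-0.0196,0,0]
    - [0.0298,-0.0196,0,0]
    - [0.0298,-0.0196,0,0]
    - [0.0298,-0.0196,0,0]
    - [0.0298,-0.0196,0,0]
    - [0.0298,-0.0196,0,0]
    - [0.0298,-0.0196,0,0]
    - [0.0298,-0.0196,0,0]
    - [0.0298,-0.0196,0,0]
    - [0.0298,-0.0196,0,0]
    - [0.0298,-0.0196,0,0]

```text
clock: 9.7
eef_pos: [0.5756, 0.1234, 0.2965]
tool_rot: [0.911, 0.413, -0.002, -0.0]
ft_force: [0.5, -0.8, -4.0]
grip_width: 0.0495
```

Call:
send_rows:
  moves:
    - [0,0,0,-1]
    - [0,0,0,-1]
    - [0,0,0,-1]
    - [0,0,0,-1]
    - [0,0,0,-1]
    - [0,0,0,-1]
    - [0,0,0,-0.23]
    - [0,0,0,0]
    - [0,0,0,0]

```text
clock: 10.6
eef_pos: [0.5762, 0.1221, 0.2976]
tool_rot: [0.741, 0.672, -0.001, -0.0]
ft_force: [-1.2, -0.1, -3.8]
grip_width: 0.0492
```

```bash
python3 - <<'E'
from h import *
t=case([.03,.040,.12]);print(t); to(t,-5.5)
im,d=snap('side','side4'); cv2.imwrite('pics/side4c.png',cv2.resize(im[0:340,60:400],None,fx=1.7,fy=1.7))
E
```

```text
[0.57669572 0.12294048 0.12      ]
t 10.6 pos [0.5762 0.1221 0.2976] yang -5.58 F [-1.2 -0.1 -3.8] w 0.0492 j [0.21 0.41 0.42 1.58 0.   1.88] tilt [-0.001 -0.    -1.   ]
tool shift [0.001  0.0007 0.1776] turn(rows) -0.01
```

View pics/side4c.png

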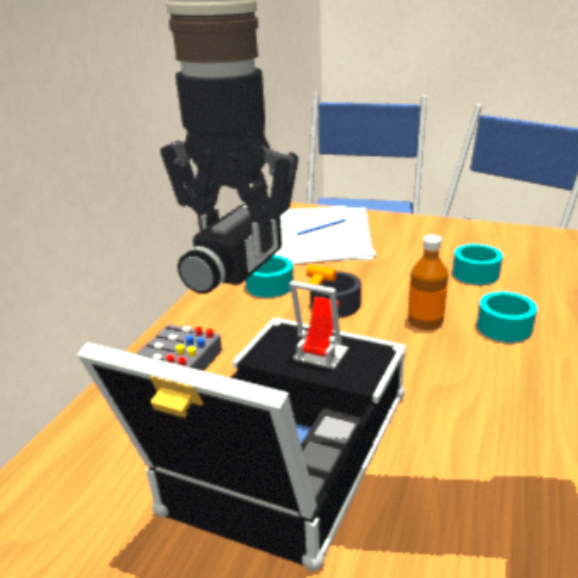

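Call:
send_rows:
  moves:
    - [0.001,0.001,0.025,0]
    - [0,0,0.025,0]
    - [0,0,0.025,0]
    - [0,0,0.025,0]
    - [0,0,0.025,0]
    - [0,0,0.025,0]
    - [0,0,0.025,0]
    - [0,0,0.02,0]
    - [0,0,0.02,0]
    - [0,0,0.02,0]
    - [0,0,0.015,0]
    - [0,0,0.01,0]
    - [0,0,0,0]
    - [0,0,0,0]

```text
clock: 12.05
eef_pos: [0.578, 0.1231, 0.0387]
tool_rot: [0.74, 0.672, 0.0, 0.0]
ft_force: [0.3, -0.5, -2.7]
grip_width: 0.0491
```

```bash
python3 - <<'E'
from h import *
t=case([.03,.040,.0247]);print(t); to(t,-5.5)
E
```

```text
[0.57669572 0.12294048 0.0247    ]
t 12.05 pos [0.578  0.1231 0.0387] yang -5.52 F [ 0.3 -0.5 -2.7] w 0.0491 j [ 0.21  0.56 -0.04  0.97 -0.    1.88] tilt [ 0.  0. -1.]
tool shift [-0.0003 -0.0013  0.014 ] turn(rows) -0.0
```

Call:
send_rows:
  moves:
    - [0,0,0.004,0]
    - [0,0,0.004,0]
    - [0,0,0.003,0]
    - [0,0,0.002,0]
    - [0,0,0,0]
    - [0,0,0,0]

```text
clock: 12.65
eef_pos: [0.5776, 0.1231, 0.0253]
tool_rot: [0.74, 0.672, -0.0, 0.0]
ft_force: [-0.3, 0.0, -3.2]
grip_width: 0.0494
```

Call:
send_rows:
  moves:
    - [0,0,0.001,0]
    - [0,0,0,0]
    - [0,0,0.001,0]
    - [0,0,0,0]

```text
clock: 13.05
eef_pos: [0.5779, 0.1231, 0.0247]
tool_rot: [0.74, 0.672, 0.0, 0.0]
ft_force: [-3.7, 0.0, 4.8]
grip_width: 0.0493
```

Contact with the floor. I'll open partway so the fingers stay clear of the bay walls.

Call:
send_rows:
  moves:
    - [0,0,0,0]
    - [0,0,0,0]
    - [0,0,0,0]
    - [0,0,0,0]
    - [0,0,0,0]
  claw: 0.5

```text
clock: 13.55
eef_pos: [0.5777, 0.123, 0.0232]
tool_rot: [0.74, 0.672, -0.0, -0.0]
ft_force: [0.8, -0.1, -0.6]
grip_width: 0.064
```

Call:
send_rows:
  moves:
    - [0,0,0,0]
    - [0,0,-0.005,0]
    - [0,0,-0.01,0]
    - [0,0,-0.02,0]
    - [0,0,-0.02,0]
    - [0,0,-0.03,0]
    - [0,0,-0.03,0]
    - [0,0,-0.03,0]
    - [0,0,-0.03,0]
    - [0,0,-0.03,0]
    - [0,0,-0.03,0]
    - [0,0,-0.03,0]
    - [0,0,0,0]

```text
clock: 14.85
eef_pos: [0.5796, 0.1235, 0.2947]
tool_rot: [0.74, 0.672, 0.005, 0.003]
ft_force: [1.0, 0.3, 1.3]
grip_width: 0.0639
```

```bash
python3 - <<'E'
from h import *
to(case([.03,.04,.3]),-5.5)
im,d=snap('side','side5'); cv2.imwrite('pics/side5c.png',cv2.resize(im[100:340,80:380],None,fx=2.4,fy=2.4))
E
```

```text
t 14.85 pos [0.5796 0.1235 0.2947] yang -5.5 F [1.  0.3 1.3] w 0.0639 j [0.21 0.41 0.41 1.56 0.   1.88] tilt [ 0.01   0.002 -1.   ]
tool shift [-0.0008 -0.0028 -0.0053] turn(rows) -0.0
```

View pics/side5c.png

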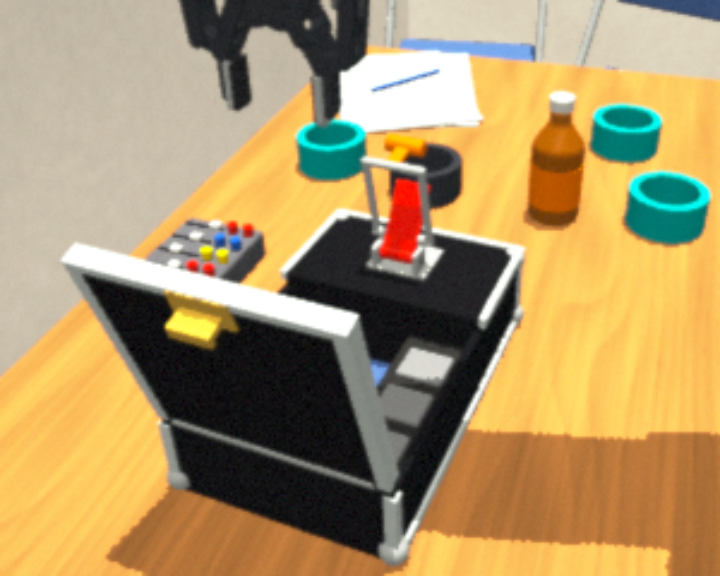

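Call:
send_rows:
  moves:
    - [0,0,-0.025,0]
    - [0,0,-0.025,0]
    - [0,0,-0.02,0]
    - [0.03,-0.01,0,0]
    - [0.03,-0.01,0,0]
    - [0.03,-0.01,0,0]
    - [0.03,-0.01,0,0]
    - [0.03,-0.01,0,0]
    - [0.03,-0.01,0,0]
    - [0.03,-0.01,0,0]
    - [0.025,-0.015,0,0]
    - [0,0,0,0]
    - [0,0,0,0]
  claw: -1

```text
clock: 16.2
eef_pos: [0.5149, 0.3655, 0.3572]
tool_rot: [0.74, 0.673, -0.001, 0.0]
ft_force: [0.6, -0.0, -0.4]
grip_width: 0.0001
```

```bash
python3 - <<'E'
from h import *
to(case([-.055,.27,.225]),-5.5)
im,d=snap('side','side6'); cv2.imwrite('pics/side6c.png',cv2.resize(im[0:340,30:380],None,fx=1.7,fy=1.7))
im,d=snap('top','top6'); cv2.imwrite('pics/top6c.png',cv2.resize(im[120:260,80:260],None,fx=4,fy=4))
P=cloud('top',d);C=incase(P); 
for (u,v) in [(103,190),(112,155),(102,220),(105,190),(108,190),(160,185),(170,185),(180,185),(190,185)]: print(u,v,C[v,u].round(4))
E
```

```text
t 16.2 pos [0.5149 0.3655 0.3572] yang -5.41 F [ 0.6 -0.  -0.4] w 0.0001 j [ 0.62  0.54  0.77  1.81 -0.    2.28] tilt [-0.002 -0.002 -1.   ]
tool shift [-5.300e-03 -1.000e-04  1.322e-01] turn(rows) 0.02
103 190 [-0.0152  0.2019  0.2595]
112 155 [0.0809 0.1904 0.2605]
102 220 [-0.0944  0.1915  0.2652]
105 190 [-0.0148  0.1964  0.2602]
108 190 [-0.0138  0.19    0.2566]
160 185 [0.0375 0.1052 0.0549]
170 185 [0.0398 0.0724 0.0578]
180 185 [0.0431 0.0412 0.0535]
190 185 [0.0449 0.0079 0.0596]
```

View pics/side6c.png

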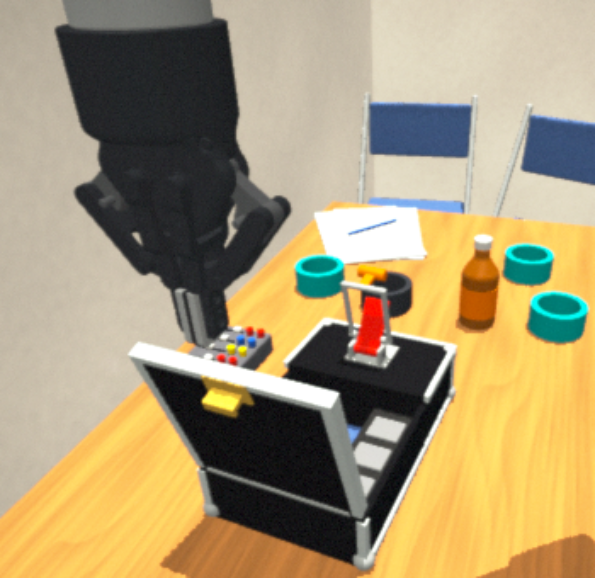

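View pics/top6c.png

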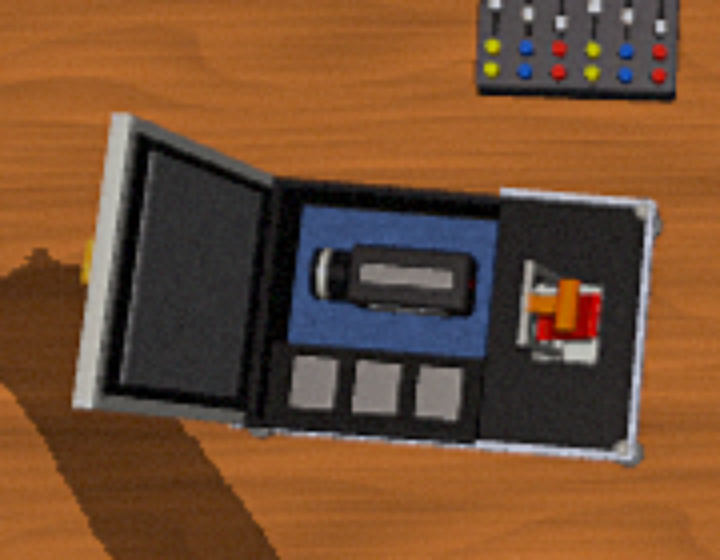

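The camcorder lies flat and well inside the blue bay at crop (400,280), lens to the left. Next I swing the lid shut from behind.

Call:
send_rows:
  moves:
    - [-0.001,0,0.022,0]
    - [-0.001,0,0.022,0]
    - [-0.001,0,0.022,0]
    - [-0.001,0,0.022,0]
    - [-0.001,0,0.022,0]
    - [0,0,0.022,0]
    - [-0.0157,0,0,0]
    - [-0.0157,0,0,0]
    - [-0.0157,0,0,0]
    - [-0.0157,0,0,0]
    - [-0.0157,0,0,0]
    - [-0.0157,0,0,0]
    - [0,0,0,0]

```text
clock: 17.6
eef_pos: [0.5068, 0.2639, 0.2287]
tool_rot: [0.741, 0.671, 0.001, 0.001]
ft_force: [-0.9, -2.2, 7.7]
grip_width: -0.0
```

```bash
python3 - <<'E'
from h import *
to(case([-.055,.113,.225]),-5.5)
im,d=snap('side','side7'); cv2.imwrite('pics/side7c.png',cv2.resize(im[0:340,30:380],None,fx=1.7,fy=1.7))
E
```

```text
t 17.6 pos [0.5068 0.2639 0.2287] yang -5.65 F [-0.9 -2.2  7.7] w -0.0 j [ 0.48  0.38  0.2   1.38 -0.    2.15] tilt [ 0.004  0.    -1.   ]
tool shift [-0.0606 -0.0018  0.0037] turn(rows) -0.03
```

View pics/side7c.png

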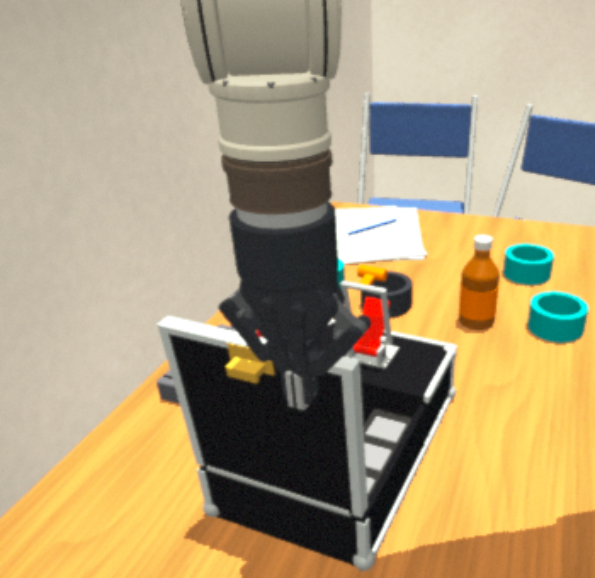

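The lid is moving with the fingers on its outer face at crop (300,390). I'll carry on.

Call:
send_rows:
  moves:
    - [-0.015,0,0,0]
    - [-0.015,0,0,0]
    - [-0.015,0,0,0]
    - [-0.015,0,0,0]
    - [-0.0116,0,0.0093,0]
    - [-0.0116,0,0.0093,0]
    - [-0.0116,0,0.0093,0]
    - [-0.0116,0,0.0093,0]
    - [-0.0052,0,0.0085,0]
    - [-0.0052,0,0.0085,0]
    - [0,0,0,0]

```text
clock: 18.75
eef_pos: [0.4935, 0.1487, 0.1704]
tool_rot: [0.741, 0.672, -0.002, -0.001]
ft_force: [-0.7, 0.6, -0.4]
grip_width: -0.0002
```

```bash
python3 - <<'E'
from h import *
to(case([-.055,.046,.154]),-5.5)
im,d=snap('side','side8'); cv2.imwrite('pics/side8c.png',cv2.resize(im[0:340,30:380],None,fx=1.7,fy=1.7))
E
```

```text
t 18.75 pos [0.4935 0.1487 0.1704] yang -5.57 F [-0.7  0.6 -0.4] w -0.0002 j [ 0.29  0.31 -0.07  1.2  -0.    1.96] tilt [-0.003 -0.002 -1.   ]
tool shift [-0.0117  0.0003  0.0165] turn(rows) -0.01
```

View pics/side8c.png

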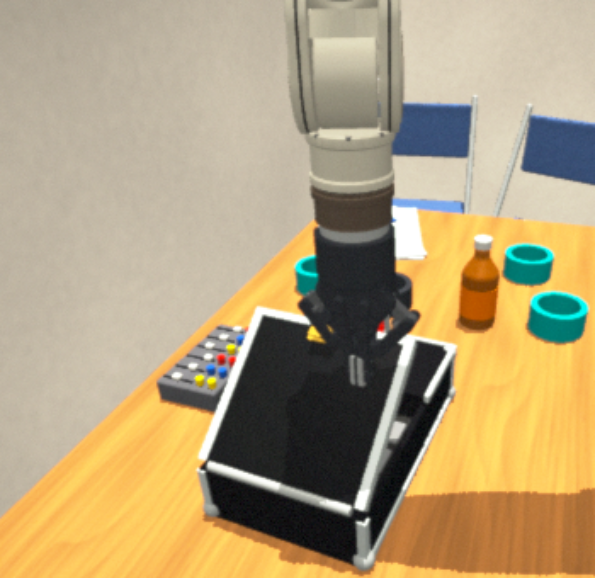

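Call:
send_rows:
  moves:
    - [-0.0058,0,0.0085,0]
    - [-0.0058,0,0.0085,0]
    - [-0.0023,0,0.008,0]
    - [-0.0023,0,0.008,0]
    - [-0.0023,0,0.008,0]
    - [-0.0023,0,0.008,0]
    - [0,0,0.0075,0]
    - [0,0,0.0075,0]
    - [0,0,0.0075,0]
    - [0,0,0.005,0]
    - [0,0,0,0]

```text
clock: 19.9
eef_pos: [0.4921, 0.1295, 0.0945]
tool_rot: [0.74, 0.672, -0.001, -0.001]
ft_force: [0.6, -0.5, -0.4]
grip_width: -0.0002
```

```bash
python3 - <<'E'
from h import *
to(case([-.055,.046,.090]),-5.5)
im,d=snap('side','side9'); cv2.imwrite('pics/side9c.png',cv2.resize(im[0:340,30:380],None,fx=1.7,fy=1.7))
E
```

```text
t 19.9 pos [0.4921 0.1295 0.0945] yang -5.49 F [ 0.6 -0.5 -0.4] w -0.0002 j [ 0.26  0.36 -0.2   1.01  0.    1.92] tilt [-0.002 -0.    -1.   ]
tool shift [ 0.0076 -0.0002  0.0045] turn(rows) 0.0
```

View pics/side9c.png

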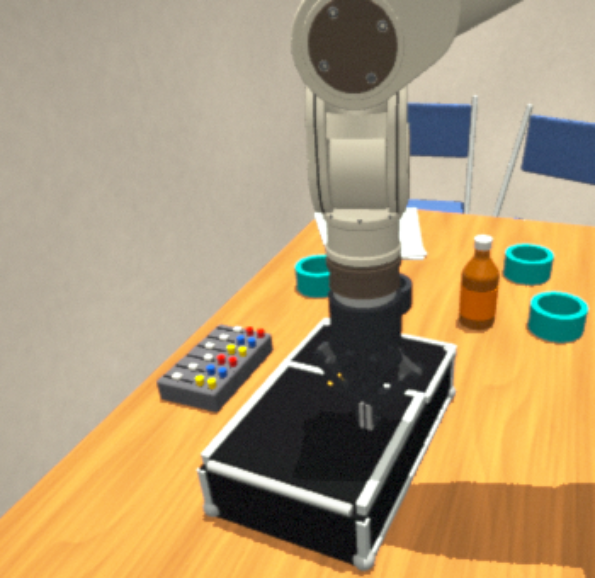

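Call:
send_rows:
  moves:
    - [0,0,0.003,0]
    - [0,0,0.002,0]
    - [0,0,0.002,0]
    - [0,0,0,0]

```text
clock: 20.35
eef_pos: [0.4932, 0.1295, 0.09]
tool_rot: [0.74, 0.672, 0.001, 0.0]
ft_force: [-2.2, -0.8, 8.7]
grip_width: 0.0001
```

Call:
send_rows:
  moves:
    - [0,0,0.002,0]
    - [0,0,0,0]
    - [0,0,0,0]
    - [0,0,-0.01,0]
    - [0,0,-0.03,0]
    - [0,0,-0.03,0]
    - [0,0,-0.03,0]
    - [0,0,-0.03,0]
    - [0,0,-0.03,0]
    - [0,0,-0.03,0]
    - [0,0,-0.03,0]
    - [0.01,-0.04,-0.03,0]
    - [0.01,-0.04,0,0]
    - [0.01,-0.04,0,0]
    - [0,0,0,0]
  claw: 0.3

```text
clock: 21.85
eef_pos: [0.3726, 0.171, 0.3369]
tool_rot: [0.739, 0.674, -0.001, -0.001]
ft_force: [0.9, 0.7, -0.5]
grip_width: 0.0557
```

```bash
python3 - <<'E'
from h import *
to(case([0,-.11,.30]),-5.5)
im,d=snap('side','side10'); cv2.imwrite('pics/side10c.png',cv2.resize(im[140:300,130:330],None,fx=4,fy=3.7,interpolation=cv2.INTER_CUBIC))
im,d=snap('top','top10'); cv2.imwrite('pics/top10c.png',cv2.resize(im[150:250,130:260],None,fx=6,fy=6,interpolation=cv2.INTER_CUBIC))
C=incase(cloud('top',d)); m=(C[...,2]<.115)&(C[...,2]>.07)&(C[...,1]>-.03)&(C[...,1]<.14)&(abs(C[...,0])<.09); print('lid z',m.sum(),np.polyfit(C[m][:,1],C[m][:,2],1))
E
```

```text
t 21.85 pos [0.3726 0.171  0.3369] yang -5.28 F [ 0.9  0.7 -0.5] w 0.0557 j [0.43 0.04 0.04 1.57 0.   2.09] tilt [-0.002  0.    -1.   ]
tool shift [-0.179   0.1772  0.0365] turn(rows) 0.04
lid z 3087 [-0.00693798  0.08999807]
```

View pics/side10c.png

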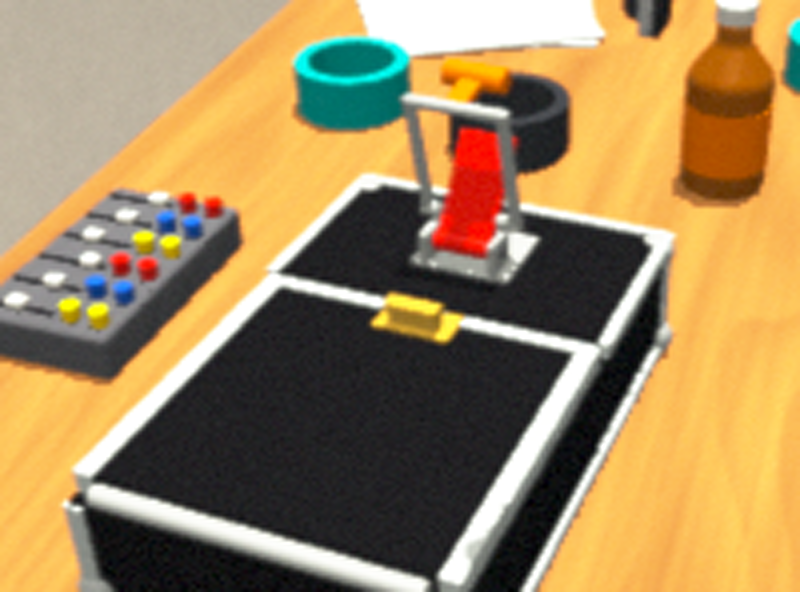

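View pics/top10c.png

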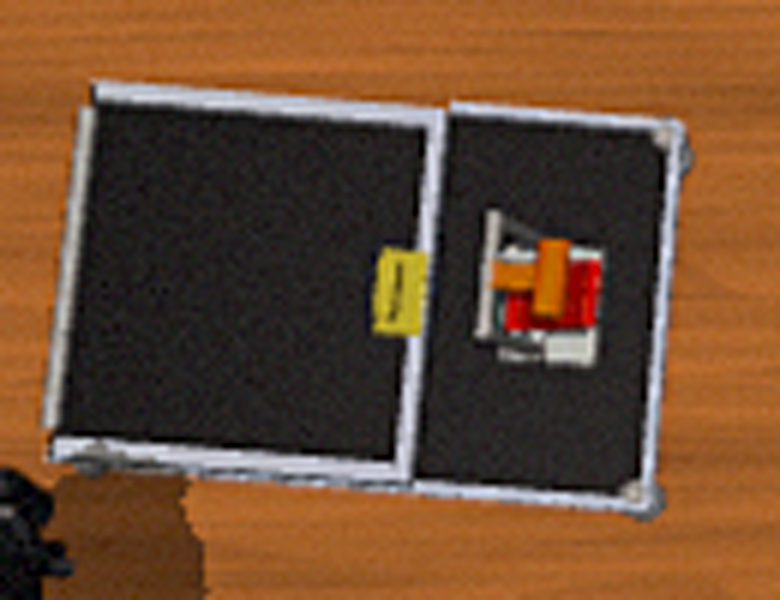

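The lid is shut: its outer face fits a plane at z 90 mm with slope -0.007 rad. The keeper is at top crop (400,290), the knob at (552,275) and the crossbar at (490,275). Now I'll measure the latch.

```bash
python3 - <<'E'
from h import *
for n in('top','side'):
    im=cv2.imread(f'pics/{n}10.png').astype(int); C=incase(cloud(n,np.load(f'/tmp/{n}10.npy')))
    B,G,Rr=im[...,0],im[...,1],im[...,2]
    box=(abs(C[...,0])<.06)&(C[...,1]>-.17)&(C[...,1]<-.0)&(C[...,2]>.092)
    for nm,m in dict(orange=(Rr>150)&(G>70)&(G<150)&(B<60),red=(Rr>130)&(G<50)&(B<60),grey=(abs(Rr-B)<25)&(Rr>90)&(C[...,2]>.17),yel=(Rr>130)&(G>120)&(B<80)).items():
        k=m&box; Q=C[k]
        if len(Q)>3:
            print(n,nm,len(Q),'min',Q.min(0).round(3),'med',np.median(Q,0).round(4),'max',Q.max(0).round(3))
    k=box&(Rr>130)&(G<50)&(B<60); Q=C[k]
    if len(Q)>8: print('red fit y=a z+b',np.polyfit(Q[:,2],Q[:,1],1))
    k=box&(C[...,2]>.165); 
    Q=C[k]; I=im[k]
    if n=='side':
        o=np.argsort(-Q[:,2])
        for i in o[:60:3]: print(Q[i].round(4),I[i])
E
```

```text
top orange 86 min [-0.021 -0.115  0.094] med [ 0.0003 -0.1042  0.2145] max [ 0.017 -0.018  0.22 ]
top red 70 min [-0.015 -0.127  0.108] med [-0.0042 -0.1163  0.1583] max [ 0.014 -0.079  0.211]
top grey 41 min [-0.03  -0.082  0.203] med [-0.0022 -0.0785  0.2067] max [ 0.03  -0.075  0.21 ]
top yel 55 min [-0.021 -0.106  0.092] med [-0.0013 -0.0177  0.105 ] max [ 0.022 -0.01   0.216]
red fit y=a z+b [-0.62495439 -0.01733187]
side orange 101 min [-0.016 -0.112  0.092] med [-0.0003 -0.0993  0.2057] max [ 0.02  -0.009  0.215]
side red 382 min [-0.014 -0.124  0.102] med [ 0.003  -0.0997  0.1314] max [ 0.02  -0.077  0.164]
side grey 135 min [-0.028 -0.084  0.171] med [-0.0047 -0.0768  0.203 ] max [ 0.032 -0.073  0.208]
side yel 183 min [-0.016 -0.112  0.092] med [ 0.0019 -0.0921  0.209 ] max [ 0.021 -0.009  0.218]
red fit y=a z+b [-0.74825102 -0.00080141]
[ 0.0046 -0.1051  0.2182] [  0 196 255]
[-0.0064 -0.1066  0.2171] [  0 194 255]
[-0.0003 -0.11    0.2168] [  0 189 255]
[-0.0082 -0.108   0.2168] [  0 197 255]
[ 0.     -0.1052  0.2166] [  0 194 255]
[ 0.002  -0.1099  0.2165] [  0 191 255]
[-0.0116 -0.1052  0.2163] [  0 193 255]
[ 0.0005 -0.1008  0.2162] [  0 179 255]
[-0.0117 -0.1109  0.2161] [  0 189 255]
[-0.0053 -0.1036  0.2159] [  0 188 255]
[ 0.0088 -0.1038  0.2157] [  0 183 255]
[-0.0148 -0.1032  0.2154] [  0 166 254]
[-0.0027 -0.1042  0.2152] [  0 189 255]
[ 0.0035 -0.1022  0.215 ] [  0 165 255]
[-0.0021 -0.1001  0.2146] [  0 151 254]
[-0.0057 -0.1025  0.2141] [  0 167 255]
[-0.0096 -0.1044  0.214 ] [  0 183 255]
[ 0.0125 -0.1014  0.2138] [  0 139 253]
[ 0.0189 -0.0997  0.2134] [ 41 154 249]
[ 0.0011 -0.1021  0.2131] [  0 145 254]
```

Measured in the case frame (x, y, z, mm): knob at (0, -107, 209), crossbar at (0, -79, 203), lever at about 1.0 rad. These agree with the given linkage. I'll move above the knob.

Call:
send_rows:
  moves:
    - [-0.022,0.0222,0,0]
    - [-0.022,0.0222,0,0]
    - [-0.022,0.0222,0,0]
    - [-0.022,0.0222,0,0]
    - [-0.022,0.0222,0,0]
    - [-0.022,0.0222,0,0]
    - [-0.022,0.0222,0,0]
    - [-0.022,0.0222,0,0]
    - [0,0,0.03,0]
    - [0,0,0.03,0]
    - [0,0,0,0]
    - [0,0,0,0]

```text
clock: 23.15
eef_pos: [0.5369, -0.0223, 0.2756]
tool_rot: [0.741, 0.672, -0.001, -0.001]
ft_force: [0.1, 0.1, 1.4]
grip_width: 0.0557
```

```bash
python3 - <<'E'
from h import *
to(case([0,-.107,.195]),-5.5)
im,d=snap('side','side11'); cv2.imwrite('pics/side11c.png',cv2.resize(im[60:260,160:360],None,fx=3,fy=3,interpolation=cv2.INTER_CUBIC))
E
```

```text
t 23.15 pos [ 0.5369 -0.0223  0.2756] yang -5.55 F [0.1 0.1 1.4] w 0.0557 j [-0.04  0.3   0.21  1.47 -0.    1.63] tilt [-0.002  0.    -1.   ]
tool shift [ 0.0014 -0.0041  0.0806] turn(rows) -0.01
```

View pics/side11c.png

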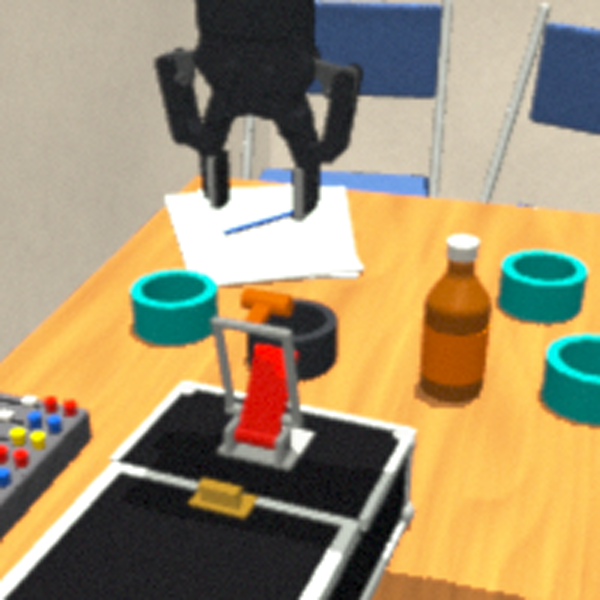

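Call:
send_rows:
  moves:
    - [0.001,-0.004,0.02,0]
    - [0,0,0.02,0]
    - [0,0,0.02,0]
    - [0,0,0.015,0]
    - [0,0,0.006,0]
    - [0,0,0,0]

```text
clock: 23.8
eef_pos: [0.5336, -0.0202, 0.1959]
tool_rot: [0.74, 0.672, 0.0, 0.0]
ft_force: [-1.0, 0.2, -0.1]
grip_width: 0.0553
```

```bash
python3 - <<'E'
from h import *
to(case([0,-.107,.195]),-5.5)
im,d=snap('side','side12'); cv2.imwrite('pics/side12c.png',cv2.resize(im[90:240,180:330],None,fx=4,fy=4,interpolation=cv2.INTER_CUBIC))
E
```

```text
t 23.8 pos [ 0.5336 -0.0202  0.1959] yang -5.49 F [-1.   0.2 -0.1] w 0.0553 j [-0.04  0.32  0.03  1.27  0.    1.63] tilt [ 0.001 -0.    -1.   ]
tool shift [-0.0004 -0.0009  0.0009] turn(rows) 0.0
```

View pics/side12c.png

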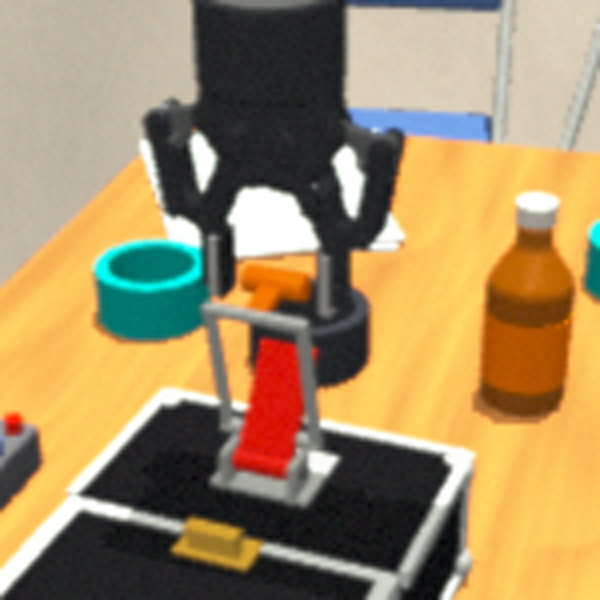

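The fingers flank the knob at crop (275,280). I'll close and work out the knob path.

Call:
send_rows:
  moves:
    - [0,0,0,0]
    - [0,0,0,0]
    - [0,0,0,0]
    - [0,0,0,0]
    - [0,0,0,0]
  claw: -1

```text
clock: 24.35
eef_pos: [0.534, -0.0206, 0.1964]
tool_rot: [0.74, 0.672, 0.001, 0.001]
ft_force: [0.5, -0.6, 5.0]
grip_width: 0.0345
```

```bash
python3 - <<'E'
from h import *
to(case([0,-.107,.195]),-5.5); print(incase(monitor.get_obs()['eef_pos']).round(4))
# calibrate start (L,beta) from knob K0
def K(L,b):
    a=3.248-L; p=np.array([-85+18*np.cos(a),106+18*np.sin(a)]); bar=p+86.5*np.array([np.cos(b),np.sin(b)]); k=bar+30*np.array([-np.sin(b),np.cos(b)]); return p,bar,k
b0=np.radians(78); L0=1.0
prev=None
Ls=[1.0,1.15,1.3,1.45,1.6,1.7,1.8,1.85,1.85,1.85,1.85,1.85,1.85]
bs=[78,72,66,60,54,47,40,31,22,12,2,-8,-17]
for L,b in zip(Ls,bs):
    p,bar,k=K(L,np.radians(b))
    if prev is not None: print(L,b,'bar',bar.round(1),'k',k.round(1),'tool x,z shift mm',((k-prev)*[1,-1]).round(1))
    else: print('start',bar.round(1),k.round(1))
    prev=k
E
```

```text
t 24.35 pos [ 0.534  -0.0206  0.1964] yang -5.51 F [ 0.5 -0.6  5. ] w 0.0345 j [-0.04  0.32  0.03  1.27 -0.    1.63] tilt [ 0.003 -0.    -1.   ]
tool shift [-0.0001 -0.0013  0.0014] turn(rows) -0.0
[ 0.0013 -0.1069  0.1964]
start [-78.3 204.6] [-107.6  210.9]
1.15 72 bar [-67.3 203.8] k [-95.9 213.1] tool x,z shift mm [11.8 -2.2]
1.3 66 bar [-56.4 201.8] k [-83.9 214. ] tool x,z shift mm [12.  -0.9]
1.45 60 bar [-45.8 198.4] k [-71.8 213.4] tool x,z shift mm [12.1  0.5]
1.6 54 bar [-35.5 193.9] k [-59.8 211.6] tool x,z shift mm [12.   1.9]
1.7 47 bar [-25.6 187.3] k [-47.5 207.7] tool x,z shift mm [12.3  3.8]
1.8 40 bar [-16.5 179.5] k [-35.8 202.4] tool x,z shift mm [11.7  5.3]
1.85 31 bar [ -7.8 168.3] k [-23.2 194. ] tool x,z shift mm [12.6  8.4]
1.85 22 bar [ -1.7 156.1] k [-12.9 184. ] tool x,z shift mm [10.3 10. ]
1.85 12 bar [  2.7 141.7] k [ -3.5 171.1] tool x,z shift mm [ 9.4 12.9]
1.85 2 bar [  4.5 126.8] k [  3.5 156.7] tool x,z shift mm [ 7.  14.3]
1.85 -8 bar [  3.8 111.7] k [  7.9 141.4] tool x,z shift mm [ 4.4 15.3]
1.85 -17 bar [ 0.8 98.4] k [  9.6 127.1] tool x,z shift mm [ 1.7 14.3]
```

Call:
send_rows:
  moves:
    - [0.006,0,-0.001,0]
    - [0.006,0,-0.001,0]
    - [0.006,0,-0.0005,0]
    - [0.006,0,-0.0005,0]
    - [0.006,0,0.0003,0]
    - [0.006,0,0.0003,0]
    - [0.006,0,0.001,0]
    - [0.006,0,0.001,0]
    - [0.006,0,0.002,0]
    - [0.006,0,0.002,0]
    - [0.006,0,0.0026,0]
    - [0.006,0,0.0026,0]
    - [0,0,0,0]

```text
clock: 25.65
eef_pos: [0.5401, 0.0523, 0.1858]
tool_rot: [0.74, 0.673, 0.0, -0.0]
ft_force: [3.7, -3.0, -0.2]
grip_width: 0.0345
```

```bash
python3 - <<'E'
from h import *
to(case([0,-.0358,.1884]),-5.5); print(incase(monitor.get_obs()['eef_pos']).round(4))
im,d=snap('side','side13'); cv2.imwrite('pics/side13c.png',cv2.resize(im[90:260,160:330],None,fx=3.5,fy=3.5,interpolation=cv2.INTER_CUBIC))
E
```

```text
t 25.65 pos [0.5401 0.0523 0.1858] yang -5.43 F [ 3.7 -3.  -0.2] w 0.0345 j [0.1  0.35 0.03 1.26 0.   1.76] tilt [-0.  0. -1.]
tool shift [-0.0019 -0.0003 -0.0026] turn(rows) 0.01
[ 0.0003 -0.0339  0.1858]
```

View pics/side13c.png

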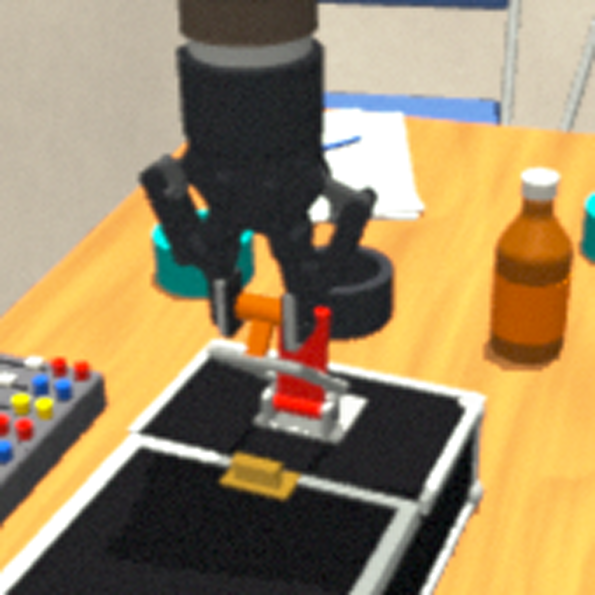

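The loop follows the knob and the lever has come up to about vertical, tip at crop (322,312). I'll continue over the keeper and down.

Call:
send_rows:
  moves:
    - [0.006,0,0.003,0]
    - [0.006,0,0.003,0]
    - [0.005,0,0.005,0]
    - [0.005,0,0.005,0]
    - [0.0045,0,0.0065,0]
    - [0.0045,0,0.0065,0]
    - [0.0035,0,0.007,0]
    - [0.0035,0,0.007,0]
    - [0,0,0,0]

```text
clock: 26.6
eef_pos: [0.5437, 0.0908, 0.1424]
tool_rot: [0.74, 0.673, 0.001, -0.001]
ft_force: [3.1, 2.3, 4.1]
grip_width: 0.0347
```

```bash
python3 - <<'E'
from h import *
to(case([0,.0035,.142]),-5.5); print(incase(monitor.get_obs()['eef_pos']).round(4))
im,d=snap('side','side14'); cv2.imwrite('pics/side14c.png',cv2.resize(im[90:260,160:330],None,fx=3.5,fy=3.5,interpolation=cv2.INTER_CUBIC))
C=incase(cloud('side',d)); B,G,Rr=[im[...,i].astype(int) for i in range(3)]
k=(Rr>130)&(G<60)&(B<60)&(abs(C[...,0])<.04)&(C[...,1]<-.02)&(C[...,1]>-.15)&(C[...,2]>.125);Q=C[k];print(np.polyfit(Q[:,2],Q[:,1],1),Q[Q[:,2].argmax()])
E
```

```text
t 26.6 pos [0.5437 0.0908 0.1424] yang -5.41 F [3.1 2.3 4.1] w 0.0347 j [ 0.16  0.39 -0.02  1.16  0.    1.83] tilt [-0.     0.002 -1.   ]
tool shift [-0.0013 -0.0002  0.0004] turn(rows) 0.02
[0.0002 0.0048 0.1424]
[-0.02347418 -0.07813812] [ 0.00371659 -0.08414532  0.1749136 ]
```

View pics/side14c.png

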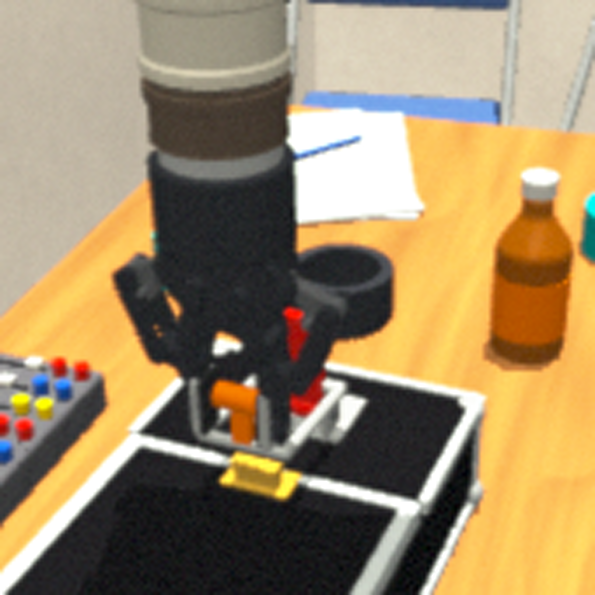

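```bash
python3 - <<'E'
from h import *
im=cv2.imread('pics/side14.png'); C=incase(cloud('side',np.load('/tmp/side14.npy'))); B,G,Rr=[im[...,i].astype(int) for i in range(3)]
# orange
k=(Rr>150)&(G>60)&(G<210)&(B<60)&(Rr-G>50)&(abs(C[...,0])<.04)&(C[...,2]>.12);Q=C[k];print('orange',len(Q),Q.min(0).round(4),np.median(Q,0).round(4),Q.max(0).round(4))
cv2.imwrite('pics/side14z.png',cv2.resize(im[180:240,205:275],None,fx=10,fy=10,interpolation=cv2.INTER_NEAREST))
for v in range(205,226,2): print(v,[(u,*(C[v,u]*1000).round().astype(int)) for u in (217,222,233,238) if np.isfinite(C[v,u]).all()])
E
```

```text
orange 143 [-0.0189 -0.0089  0.1325] [0.0032 0.0011 0.1623] [0.0315 0.0313 0.2947]
205 [(217, np.int64(19), np.int64(15), np.int64(166)), (222, np.int64(14), np.int64(3), np.int64(159)), (233, np.int64(-17), np.int64(16), np.int64(175)), (238, np.int64(-26), np.int64(12), np.int64(175))]
207 [(217, np.int64(19), np.int64(15), np.int64(161)), (222, np.int64(18), np.int64(-3), np.int64(150)), (233, np.int64(-17), np.int64(16), np.int64(170)), (238, np.int64(-26), np.int64(12), np.int64(170))]
209 [(217, np.int64(19), np.int64(17), np.int64(157)), (222, np.int64(19), np.int64(-4), np.int64(144)), (233, np.int64(-16), np.int64(16), np.int64(165)), (238, np.int64(-26), np.int64(13), np.int64(166))]
211 [(217, np.int64(19), np.int64(17), np.int64(153)), (222, np.int64(25), np.int64(-14), np.int64(131)), (238, np.int64(-25), np.int64(12), np.int64(161))]
213 [(217, np.int64(19), np.int64(17), np.int64(147)), (222, np.int64(18), np.int64(-1), np.int64(136)), (233, np.int64(-16), np.int64(16), np.int64(156)), (238, np.int64(-25), np.int64(12), np.int64(155))]
215 [(217, np.int64(28), np.int64
[... 499 characters left out ...]
-8), np.int64(1), np.int64(129)), (238, np.int64(-20), np.int64(4), np.int64(134))]
221 [(217, np.int64(46), np.int64(-26), np.int64(90)), (222, np.int64(35), np.int64(-29), np.int64(91)), (233, np.int64(4), np.int64(-21), np.int64(105)), (238, np.int64(3), np.int64(-44), np.int64(89))]
223 [(217, np.int64(44), np.int64(-23), np.int64(88)), (222, np.int64(34), np.int64(-26), np.int64(88)), (233, np.int64(0), np.int64(-13), np.int64(107)), (238, np.int64(-10), np.int64(-16), np.int64(107))]
225 [(217, np.int64(40), np.int64(-15), np.int64(89)), (222, np.int64(31), np.int64(-21), np.int64(87)), (233, np.int64(2), np.int64(-16), np.int64(98)), (238, np.int64(-12), np.int64(-12), np.int64(105))]
```

View pics/side14z.png

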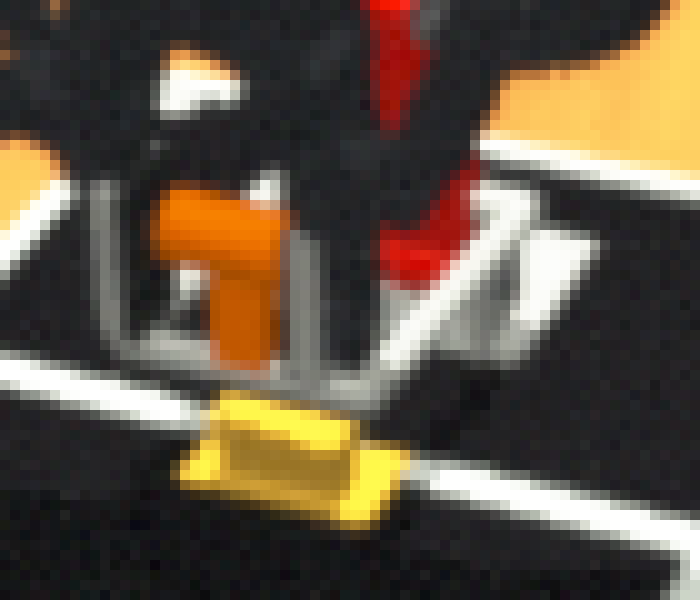

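The bar is at about y 0, z 129, already past the lip at keeper y about +18. The lever is at about 1.6 rad. I'll lower further with a slight pull toward the hinge.

Call:
send_rows:
  moves:
    - [0.003,0,0.005,0]
    - [0.002,0,0.005,0]
    - [0.002,0,0.006,0]
    - [0.001,0,0.006,0]
    - [0.001,0,0.006,0]
    - [0.001,0,0.004,0]
    - [0,0,0,0]

```text
clock: 27.35
eef_pos: [0.5444, 0.0989, 0.1104]
tool_rot: [0.74, 0.672, -0.0, 0.0]
ft_force: [2.8, 1.1, 3.5]
grip_width: 0.0346
```

```bash
python3 - <<'E'
from h import *
to(case([0,.0035,.142]),-5.5); print(incase(monitor.get_obs()['eef_pos']).round(4))
im,d=snap('side','side15'); cv2.imwrite('pics/side15z.png',cv2.resize(im[170:240,200:280],None,fx=9,fy=8,interpolation=cv2.INTER_NEAREST))
E
```

```text
t 27.35 pos [0.5444 0.0989 0.1104] yang -5.5 F [2.8 1.1 3.5] w 0.0346 j [ 0.18  0.42 -0.06  1.09 -0.    1.85] tilt [-0.001 -0.001 -1.   ]
tool shift [-0.0095 -0.0002 -0.0316] turn(rows) -0.0
[0.0002 0.013  0.1104]
```

View pics/side15z.png

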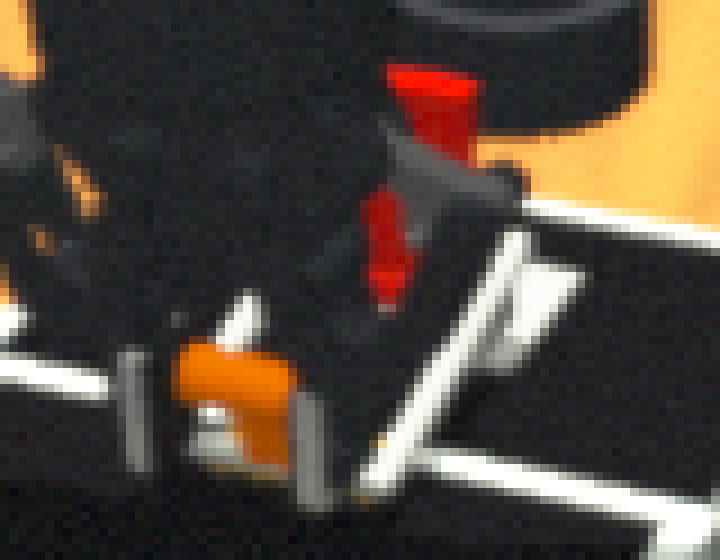

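The bar now hides the keeper, so it lies on the hinge side of it. I'll lower a little until it touches.

Call:
send_rows:
  moves:
    - [0,0,0.002,0]
    - [0,0,0.002,0]
    - [0,0,0.002,0]
    - [0,0,0,0]

```text
clock: 27.8
eef_pos: [0.5446, 0.0992, 0.105]
tool_rot: [0.74, 0.672, 0.0, -0.0]
ft_force: [2.6, 1.8, 1.9]
grip_width: 0.0349
```

```bash
python3 - <<'E'
from h import *
im,d=snap('side','side16'); cv2.imwrite('pics/side16z.png',cv2.resize(im[170:240,200:280],None,fx=9,fy=8,interpolation=cv2.INTER_NEAREST))
C=incase(cloud('side',d))
for v in range(220,236,1): print(v,[(u,*(C[v,u]*1000).round().astype(int).tolist()) for u in (225,227,229,241,243) if np.isfinite(C[v,u]).all()])
E
```

```text
220 [(225, 5, 11, 130), (227, 1, 10, 130), (229, -3, 10, 131), (241, -38, 27, 152), (243, -42, 27, 153)]
221 [(225, 5, 11, 127), (227, 1, 11, 128), (229, -3, 11, 129), (241, -29, 9, 135), (243, -42, 27, 151)]
222 [(225, 5, 12, 126), (227, 1, 12, 126), (229, -4, 13, 128), (241, -30, 10, 133), (243, -8, -46, 88)]
223 [(225, 6, 10, 121), (227, 1, 12, 124), (229, -4, 12, 126), (241, -29, 8, 130), (243, -10, -42, 89)]
224 [(225, 24, -22, 91), (227, 5, 4, 114), (229, -3, 10, 121), (241, -29, 9, 127), (243, -11, -40, 88)]
225 [(225, 22, -19, 91), (227, 6, 3, 111), (229, 1, 4, 113), (241, -28, 7, 124), (243, -22, -15, 106)]
226 [(225, 13, -2, 103), (227, 7, 1, 107), (229, 2, 2, 109), (241, -29, 10, 123), (243, -23, -14, 104)]
227 [(225, 13, -2, 100), (227, 7, 2, 105), (229, 3, 0, 105), (241, -30, 11, 122), (243, -24, -12, 104)]
228 [(225, 13, -1, 98), (227, 9, -1, 99), (229, 3, 1, 102), (241, -29, 10, 118), (243, -25, -9, 103)]
229 [(225, 17, -8, 89), (227, 9, -2, 96), (229, 4, -1, 98), (241, -27, 6, 112), (243, -26, -7, 103)]
230 [(225, 16, -5, 89), (227, 12, -7, 89), (229, 7, -7, 90), (241, -23, -4, 101), (243, -26, -5, 101)]
231 [(225, 15, -4, 88), (227, 11, -4, 88), (229, 7, -6, 88), (241, -23, -2, 100), (243, -27, -5, 99)]
232 [(225, 13, 1, 89), (227, 9, 0, 89), (229, 5, -3, 88), (241, -24, 0, 99), (243, -27, -3, 98)]
233 [(225, 11, 5, 90), (227, 7, 2, 89), (229, 4, 1, 89), (241, -23, -3, 94), (243, -24, -10, 89)]
234 [(225, 10, 7, 89), (227, 6, 6, 90), (229, 2, 4, 89), (241, -22, -5, 90), (243, -26, -6, 90)]
235 [(225, 8, 10, 89), (227, 5, 8, 89), (229, 1, 7, 89), (241, -23, -2, 89), (243, -27, -4, 89)]
```

View pics/side16z.png

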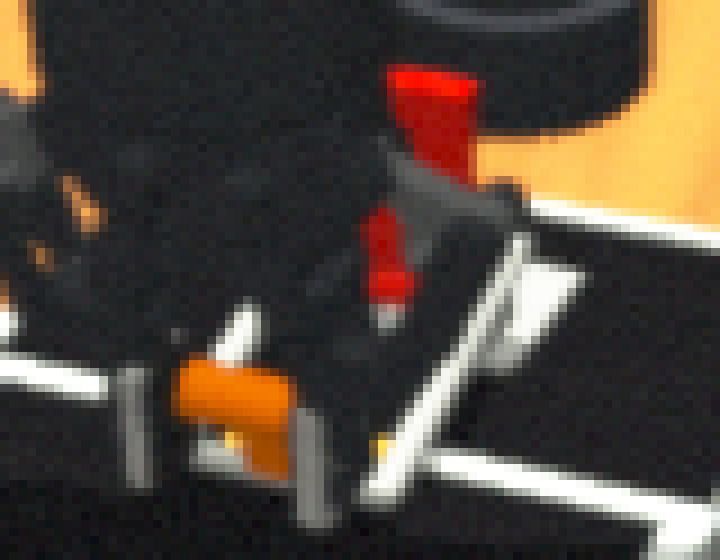

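The crossbar surface reads y about -1, z about 98 in the case frame. That puts its centre about 13 mm behind the keeper post and about 8 mm up, under the lip. Now I release and rise.

Call:
send_rows:
  moves:
    - [0,0,0,0]
    - [0,0,0,0]
    - [0,0,0,0]
    - [0,0,-0.005,0]
    - [0,0,-0.015,0]
    - [0,0,-0.025,0]
    - [0,0,-0.03,0]
    - [0,0,-0.03,0]
    - [0,0,-0.03,0]
    - [0.02,0,-0.03,0]
    - [0.03,0,0,0]
    - [0.03,0,0,0]
    - [0,0,0,0]
  claw: 0.3

```text
clock: 29.15
eef_pos: [0.5521, 0.1818, 0.2703]
tool_rot: [0.739, 0.674, 0.0, -0.0]
ft_force: [-0.1, 0.1, -0.6]
grip_width: 0.0556
```

```bash
python3 - <<'E'
from h import *
to(case([0,-.045,.165]),-5.5); print(incase(monitor.get_obs()['eef_pos']).round(4))
im,d=snap('side','side17'); cv2.imwrite('pics/side17z.png',cv2.resize(im[150:240,190:300],None,fx=7,fy=6.5,interpolation=cv2.INTER_CUBIC))
C=incase(cloud('side',d)); B,G,Rr=[im[...,i].astype(int) for i in range(3)]
k=(Rr>130)&(G<60)&(B<60)&(abs(C[...,0])<.03)&(C[...,1]<-.02)&(C[...,1]>-.15)&(C[...,2]>.125);Q=C[k];print('lever',np.polyfit(Q[:,2],Q[:,1],1),Q[Q[:,2].argmax()])
k=(Rr>150)&(G>60)&(G<210)&(B<60)&(Rr-G>50)&(abs(C[...,0])<.04)&(C[...,1]>-.02)&(C[...,2]>.095);Q=C[k];print('orange',len(Q),Q.min(0).round(4),np.median(Q,0).round(4),Q.max(0).round(4))
k=(abs(Rr-B)<30)&(Rr>70)&(abs(C[...,0])<.04)&(C[...,1]>-.015)&(C[...,1]<.02)&(C[...,2]>.095);Q=C[k];print('bar',len(Q),Q.min(0).round(4),np.median(Q,0).round(4),Q.max(0).round(4))
E
```

```text
t 29.15 pos [0.5521 0.1818 0.2703] yang -5.27 F [-0.1  0.1 -0.6] w 0.0556 j [0.32 0.4  0.32 1.5  0.   1.98] tilt [ 0.     0.001 -1.   ]
tool shift [-0.1414 -0.0004  0.1052] turn(rows) 0.04
[-2.000e-04  9.620e-02  2.703e-01]
lever [-0.02400259 -0.07809919] [ 0.00289882 -0.08235086  0.17604759]
orange 144 [-0.0222 -0.01    0.096 ] [-0.0018  0.0094  0.1236] [0.0289 0.1145 0.3441]
bar 49 [-0.0284 -0.0141  0.0951] [-0.0115 -0.0061  0.0969] [ 0.0322 -0.0018  0.1008]
```

View pics/side17z.png

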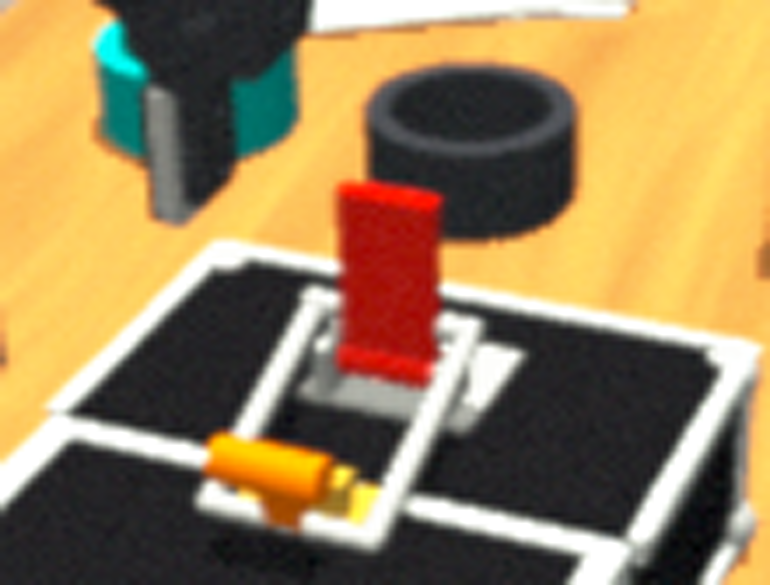

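The crossbar lies on the hinge side of the brass keeper, under the lip (crop (300,515)), and the lever stands at 1.59 rad. I'll close the fingers and come down between the lever and the knob.

Call:
send_rows:
  moves:
    - [-0.0236,0,0,0]
    - [-0.0236,0,0,0]
    - [-0.0236,0,0,0]
    - [-0.0236,0,0,0]
    - [-0.0236,0,0,0]
    - [-0.0236,0,0,0]
    - [0,0,0,0]
    - [0,0,0.022,0]
    - [0,0,0.022,0]
    - [0,0,0.022,0]
    - [0,0,0.022,0]
    - [0,0,0.022,0]
    - [0,0,0,0]
  claw: -1

```text
clock: 30.5
eef_pos: [0.5358, 0.0375, 0.157]
tool_rot: [0.74, 0.672, -0.003, -0.002]
ft_force: [0.8, 0.4, 0.4]
grip_width: 0.0
```

```bash
python3 - <<'E'
from h import *
to(case([0,-.070,.158]),-5.5); print(incase(monitor.get_obs()['eef_pos']).round(4))
im,d=snap('side','side18'); cv2.imwrite('pics/side18z.png',cv2.resize(im[110:240,170:300],None,fx=5,fy=5,interpolation=cv2.INTER_CUBIC))
E
```

```text
t 30.5 pos [0.5358 0.0375 0.157 ] yang -5.52 F [0.8 0.4 0.4] w 0.0 j [ 0.07  0.36 -0.02  1.19  0.    1.74] tilt [-0.007 -0.    -1.   ]
tool shift [-0.0211  0.0025 -0.001 ] turn(rows) -0.0
[-0.0025 -0.0489  0.157 ]
```

View pics/side18z.png

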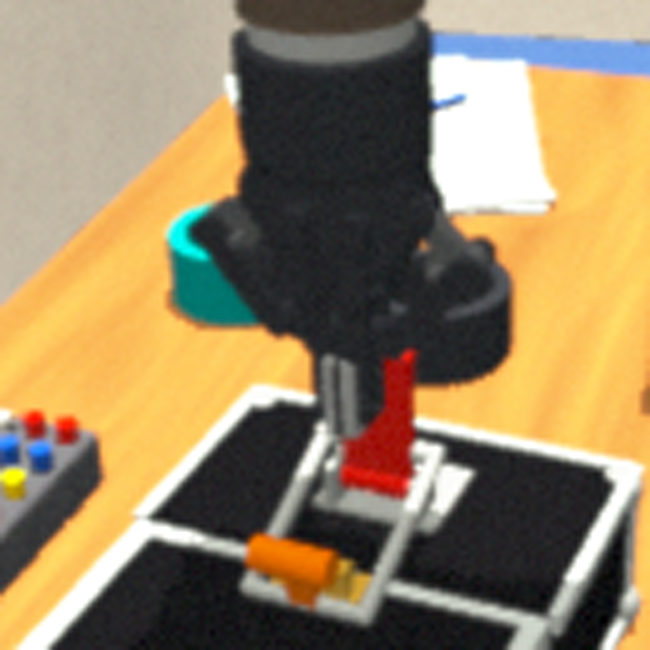

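The fingers are between the lever and the knob. Now I push the lever over and down along its arc.

Call:
send_rows:
  moves:
    - [-0.0105,0.002,0,0]
    - [-0.0105,0,0,0]
    - [-0.0083,0,0,0]
    - [-0.0083,0,0,0]
    - [-0.0083,0,0,0]
    - [-0.0048,0,0.0029,0]
    - [-0.0048,0,0.0029,0]
    - [-0.0048,0,0.0029,0]
    - [-0.0036,0,0.0041,0]
    - [-0.0036,0,0.0041,0]
    - [-0.0036,0,0.0041,0]
    - [0,0,0,0]

```text
clock: 31.75
eef_pos: [0.5342, -0.034, 0.1393]
tool_rot: [0.74, 0.672, -0.0, 0.001]
ft_force: [1.8, 0.5, 1.2]
grip_width: 0.0001
```

```bash
python3 - <<'E'
from h import *
to(case([0,-.127,.121]),-5.5); print(incase(monitor.get_obs()['eef_pos']).round(4))
im,d=snap('side','side19'); cv2.imwrite('pics/side19z.png',cv2.resize(im[110:240,170:300],None,fx=5,fy=5,interpolation=cv2.INTER_CUBIC))
E
```

```text
t 31.75 pos [ 0.5342 -0.034   0.1393] yang -5.53 F [1.8 0.5 1.2] w 0.0001 j [-0.06  0.37 -0.07  1.14 -0.    1.6 ] tilt [ 0.001 -0.001 -1.   ]
tool shift [-0.0066 -0.0027  0.0183] turn(rows) -0.01
[ 0.0027 -0.1203  0.1393]
```

View pics/side19z.png

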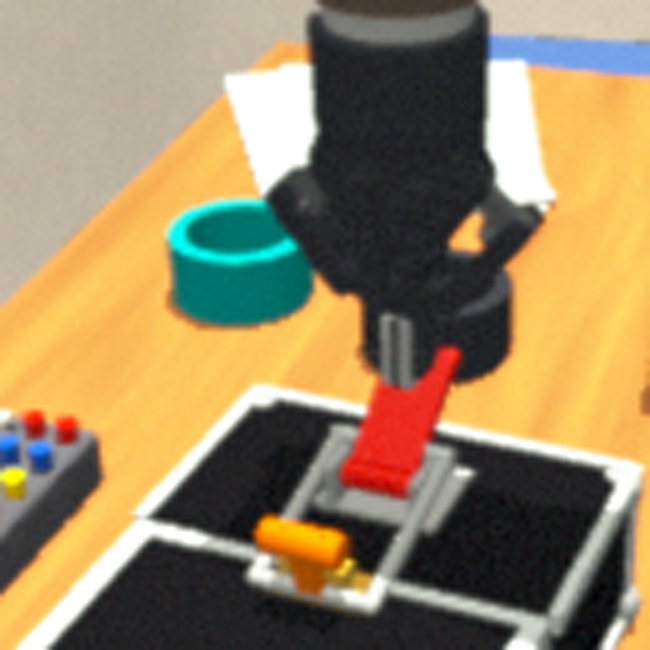

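Call:
send_rows:
  moves:
    - [-0.002,0,0.005,0]
    - [-0.002,0,0.005,0]
    - [-0.001,0,0.005,0]
    - [-0.001,0,0.004,0]
    - [0,0,0,0]

```text
clock: 32.3
eef_pos: [0.532, -0.0391, 0.1188]
tool_rot: [0.74, 0.672, -0.001, -0.001]
ft_force: [-0.7, 0.1, 0.5]
grip_width: 0.0003
```

```bash
python3 - <<'E'
from h import *
to(case([0,-.129,.108]),-5.5); print(incase(monitor.get_obs()['eef_pos']).round(4))
im,d=snap('side','side20'); cv2.imwrite('pics/side20z.png',cv2.resize(im[110:240,170:300],None,fx=5,fy=5,interpolation=cv2.INTER_CUBIC))
E
```

```text
t 32.3 pos [ 0.532  -0.0391  0.1188] yang -5.51 F [-0.7  0.1  0.5] w 0.0003 j [-0.07  0.38 -0.1   1.09  0.    1.59] tilt [-0.003  0.    -1.   ]
tool shift [-0.0035 -0.001   0.0108] turn(rows) -0.0
[ 0.0011 -0.1255  0.1188]
```

View pics/side20z.png

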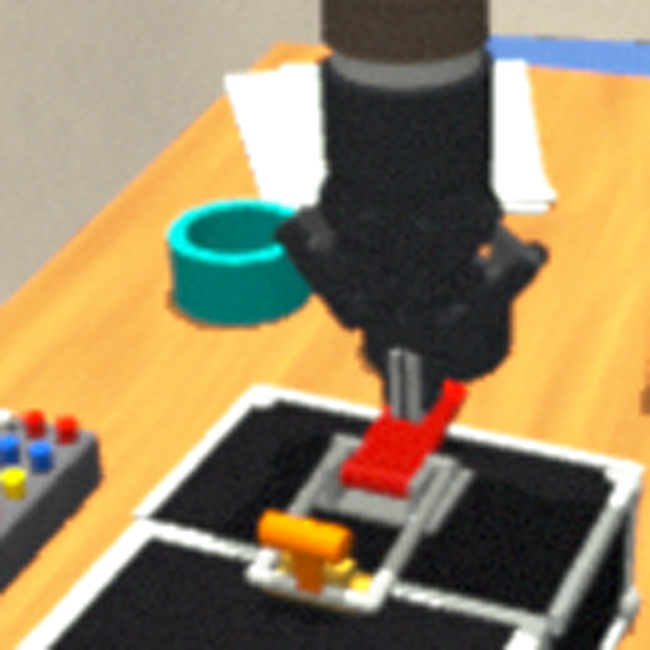

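```bash
python3 - <<'E'
from h import *
im=cv2.imread('pics/side20.png'); d=np.load('/tmp/side20.npy'); C=incase(cloud('side',d)); B,G,Rr=[im[...,i].astype(int) for i in range(3)]
k=(abs(Rr-B)<35)&(Rr>90)&(abs(C[...,0])<.036)&(C[...,1]>-.02)&(C[...,1]<.03)&(C[...,2]>.094);Q=C[k];print('bar',len(Q),Q.min(0).round(4),np.median(Q,0).round(4),Q.max(0).round(4))
k=(Rr>130)&(G<60)&(B<60)&(abs(C[...,0])<.03)&(C[...,1]<-.02)&(C[...,1]>-.17)&(C[...,2]>.105);Q=C[k];print('lever slope dz/dy',np.polyfit(Q[:,1],Q[:,2],1),Q[:,1].min(),Q[:,2].max())
m=(C[...,2]<.115)&(C[...,2]>.07)&(C[...,1]>.03)&(C[...,1]<.14)&(abs(C[...,0])<.09); print('lid z',m.sum(),np.polyfit(C[m][:,1],C[m][:,2],1))
cv2.imwrite('pics/side20y.png',cv2.resize(im[200:245,205:265],None,fx=12,fy=12,interpolation=cv2.INTER_CUBIC))
print(monitor.get_obs()['ft_force'],monitor.get_obs()['clock'])
E
```

```text
bar 83 [-0.029  -0.0196  0.094 ] [-0.0016 -0.0106  0.097 ] [ 0.0331 -0.0063  0.1004]
lever slope dz/dy [-0.15901034  0.09615619] -0.15202000792786138 0.1301464829619901
lid z 3737 [-0.00041028  0.08920346]
[ 0.17413227 -0.14329319 -0.28230864] 32.35
```

View pics/side20y.png

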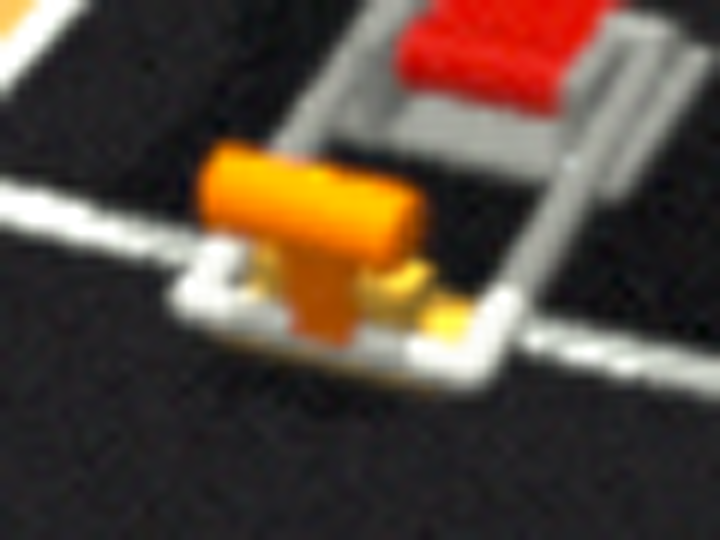

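The bar is snug behind the post (case y about -11, z 97), the lid is shut and the lever is near dead centre. I'll press it home.

Call:
send_rows:
  moves:
    - [0,0,0.004,0]
    - [0,0,0.004,0]
    - [0,0,0.003,0]
    - [0,0,0.002,0]
    - [0,0,0,0]
    - [0,0,0,0]

```text
clock: 32.95
eef_pos: [0.5331, -0.039, 0.1097]
tool_rot: [0.74, 0.672, 0.001, 0.0]
ft_force: [-6.5, 0.4, 16.5]
grip_width: -0.0001
```

Firm contact of 16 N with the tip at z 0.110, which matches a flat lever. I'll withdraw upward and check.

Call:
send_rows:
  moves:
    - [0,0,0,0]
    - [0,0,-0.01,0]
    - [0,0,-0.02,0]
    - [0,0,-0.03,0]
    - [0,0,-0.03,0]
    - [0,0,-0.03,0]
    - [0,0,-0.03,0]
    - [0,0,-0.03,0]
    - [0,-0.03,-0.01,0]
    - [0,-0.04,0,0]
    - [0,-0.04,0,0]
    - [0,-0.04,0,0]
    - [0,0,0,0]

```text
clock: 34.25
eef_pos: [0.3793, -0.0243, 0.2973]
tool_rot: [0.74, 0.672, -0.001, -0.001]
ft_force: [1.2, 0.5, 0.5]
grip_width: 0.0001
```

```bash
python3 - <<'E'
from h import *
print(monitor.get_obs()['ft_force'],monitor.get_obs()['eef_pos'])
im,d=snap('side','side21'); cv2.imwrite('pics/side21z.png',cv2.resize(im[120:300,150:350],None,fx=4,fy=3.3,interpolation=cv2.INTER_CUBIC))
C=incase(cloud('side',d)); B,G,Rr=[im[...,i].astype(int) for i in range(3)]
k=(abs(Rr-B)<35)&(Rr>90)&(abs(C[...,0])<.036)&(C[...,1]>-.02)&(C[...,1]<.03)&(C[...,2]>.094);Q=C[k];print('bar',np.median(Q,0).round(4))
k=(Rr>130)&(G<60)&(B<60)&(abs(C[...,0])<.03)&(C[...,1]<-.02)&(C[...,1]>-.17)&(C[...,2]>.09);Q=C[k];print('lever',np.polyfit(Q[:,1],Q[:,2],1),Q[:,1].min(),Q[:,2].max())
m=(C[...,2]<.115)&(C[...,2]>.07)&(C[...,1]>.02)&(C[...,1]<.14)&(abs(C[...,0])<.09); print('lid',np.polyfit(C[m][:,1],C[m][:,2],1))
im,d=snap('top','top21'); cv2.imwrite('pics/top21.png',im)
E
```

```text
[1.17951091 0.53737314 0.48069789] [ 0.37926157 -0.02433918  0.29734698]
bar [-0.0056 -0.0104  0.0973]
lever [0.00690081 0.10958324] -0.15050081471835672 0.11360235076396169
lid [-0.00023027  0.089207  ]
```

View pics/side21z.png

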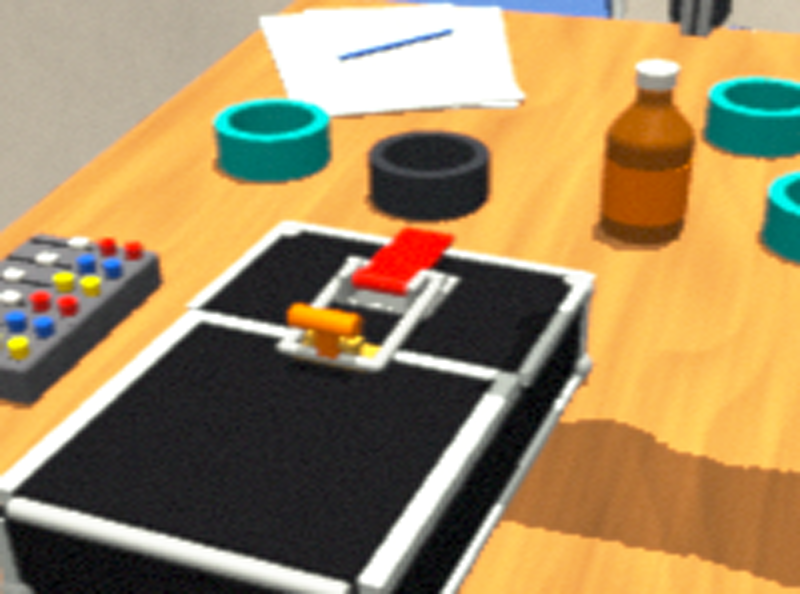

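View pics/top21.png

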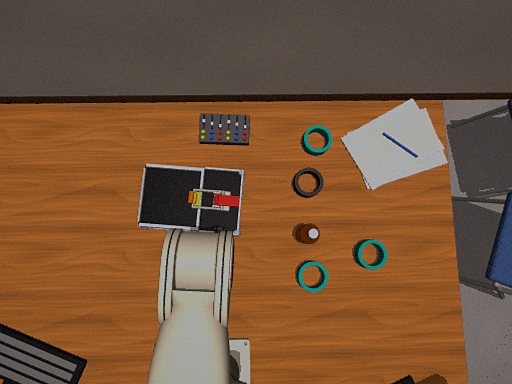

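The lever is flat and the loop is hooked. The lid is shut, the robot is clear, and the bottle (307,233), tape roll (308,182) and mixer (225,129) are at their starting pixels. I'm handing the job in.

```bash
python3 -c "
from h import *
print(order.job_done())"
```

```text
the job is handed in; nothing more can be done
None
```

I laid the camcorder on its base in the blue bay and shut the lid. I then hooked the loop behind the keeper and pressed the red lever flat. The job was handed in after about 34 s of the 72 s; the hand-in reports no verdict.

**Last checks:**
- **Lid:** its outer face is level to within 0.001 rad, so it is shut.
- **Crossbar:** about 8 mm behind the keeper post's centre and about 7 mm above its foot, under the lip.
- **Lever:** flat to within about 0.01 rad.
- **Bottle, tape roll and mixer:** upright and at their starting pixels in the top view.
- **Robot:** clear of everything.
- **Camcorder:** last seen lying flat inside the bay just before the lid closed; I could not see it after that.

**What did not go as planned:**
- **Knob slip:** the knob slid about 7 mm in the fingers while I drew the loop over. The lever reached only about 1.6 rad instead of the planned 1.85, but the crossbar still cleared the lip.
- **Force reading:** the force read lower than I expected partway through pressing the lever, so I checked the hook by depth image before pressing it home with about 16 N.

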